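# Return the brass weight to its push-latch tip-out cabinet

### The arm

A 6-joint arm with a two-finger parallel gripper is mounted at the origin on a cart in front of the work surface, level with it; the furniture and walls round the work are solid. World frame = base frame: x ahead of the robot, y to its left, z up, the work surface at z = 0. Lengths are in mm, angles in degrees, forces in N, time in s.
With the tool pointing down it reaches from about 300 to 875 mm from the base axis. Payload 4.2 kg.
Tool frame: the origin (TCP) lies midway between the tips of the shut fingers; the grasp point (between the pads) lies r.pinch_z behind it (r.pinch_z is the distance from the TCP to the grasp point, in mm); z points along the fingers, y is the direction in which the jaws open and shut (so a half turn about z gives the same grasp; the last joint's range is limited). The gripper opens to 85 mm and grips with 20 to 120 N. Pads are 22 mm wide; open, the fingers measure 114 mm over their backs; the gripper's body (76 mm by 85 mm) begins 54 mm behind the grasp point. The pads swing forward as they close: fully open they stand 13 mm farther back than shut.
Start: joints at [70.302, 18.312, 89.639, -0, 72.044, -1.146], TCP at [182.951, 545.133, 231.338] pointing down, gripper open.
Joint ranges: [-177.97, 177.97], [-48.28, 115.42], [12.27, 149.76], [-77.06, 257.06], [2.81, 150.46], [-146.56, 146.56]. Speed limits (degrees/s): [147.25, 147.25, 180, 180, 180, 180].

### API

Orientations are given as a 3x3 rotation matrix whose columns are the frame's x, y, z axes.
In Python, from rig import r, grab_frame gives the robot as it stands. The module is installed in compiled form; this text tells all that it offers.
- The arm moves only by the tool step_arm, never from a script. Its argument "series" is one flat list of numbers, 7 for each row, row after row: the turn, a rotation vector about the world's x, y, z in degrees, then the shift along the world's x, y, z in m, then the opening, from -1 (shut) to 1 (fully open), so that 0 is half open. In form: [rx, ry, rz, dx, dy, dz, hand, rx, ry, rz, dx, dy, dz, hand, ...]. A call has 1 to 20 rows; each row is the pose to reach, as a shift and turn from the pose commanded when the call began; what a row does not reach only later rows make up. A row lasts 1/10 s, in which the tool goes at most 50 mm and 8.59 degrees, less where a joint would pass 70% of its speed; a pose out of reach is approached as far as the arm can. A call with a gripper value outside its range is refused whole. The fingers move at their own pace and stop on an object; the grip force is fixed at half the most. Time passes only in rows, so rows that repeat a pose let the fingers close. It gives the time, the measured TCP pose, the force and the opening at its end, in the units of the state.
- r.get_obs(): the state, without advancing time (a new reading comes with each control period).
- grab_frame(name): name is "scene" or "top" or "wrist"; returns a dict with "pixels" (480x640x3 uint8, red, green, blue), "intrinsics" (3x3 intrinsics, pixels), "world_from_camera" (4x4, takes a point from camera to world coordinates); the wrist camera has in their place "hand_eye" (4x4, takes a point from camera to tool coordinates, whose origin is the TCP and whose axes are the flange's). Camera axes: x right, y down, z forward; pixel columns grow to the right and rows downward; lengths in mm; the calibration is good to about 2 mm. A picture is of the moment at which its call begins: read the wrist's pose just before it. There is no depth.
- r.hand_in(): hands the job in, once; it reports no verdict.
The state is a dict: "time": time; "qpos": joint angles; "joint_velocities": joint speeds; "tau": joint torques, N m; "tool_pos": TCP position; "tool_rot": TCP orientation; "contact_force": force on the tool from outside, world axes, zero at the start; "wrist_torque": the same for the moment, N m; "gripper_width": opening from 0.0 (shut) to 1.0 (fully open).
Only numpy, scipy, OpenCV 4.12 (cv2) and the standard library are available. Lean on these libraries where they do the work, as an engineer would, in place of code of your own. Each camera call takes 0.05 s, during which the arm holds its last target.

### The job

Put the brass weight back in its own cabinet, the one with the brass weight picture on its white tip-out door: press that door in to free its latch and let it tip out, stand the weight fully home in the round pocket inside and let go, then push the door slowly back in until it latches shut. Leave the other cabinet shut and do not disturb the other things on the bench.

Things in the scene. Friction and masses are not known exactly. Their poses are not given: they have to be found in the camera images.
- weight_mid (a point): centre (half-way up, 26.5 mm above the foot) of the brass 200 g weight: round body 29 mm across with a knob on top, 53 mm high in all; z is its axis, it starts upright on the bench, in a row along its front edge with the four bystanders (neighbours 65 mm or more apart, centre to centre)
- door_weight (a joint): white tip-out door, 109 wide x 117 high mm, hinged along its bottom edge, push-push latch at its top; rad: 0 = latched shut, upright; 0.68 = tipped out fully, top leaning 39 degrees towards the robot; about -0.085 = pushed in to the stop (9 mm at the top). This door bears a brass-coloured picture of a weight.
- door_specimen (a joint): white tip-out door, 109 wide x 117 high mm, hinged along its bottom edge, push-push latch at its top; rad: 0 = latched shut, upright; 0.68 = tipped out fully, top leaning 39 degrees towards the robot; about -0.085 = pushed in to the stop (9 mm at the top). This one bears a black round disc and must stay shut.
- cabinet_weight: Cabinet of the weight: grey housing 125 deep x 120 wide x 136 high mm, open in front, fixed on an 8 mm board. Origin: middle of the front lower edge; x points into the housing (pressing direction), y left, z up. The two housings stand side by side, 140 mm apart, in either order, turned alike. Door hinge: along y at x=0, z=12 mm.
- cabinet_specimen: The other cabinet, with the black disc on its door: grey housing 125 deep x 120 wide x 136 high mm, open in front, fixed on an 8 mm board. Origin: middle of the front lower edge; x points into the housing (pressing direction), y left, z up. The two housings stand side by side, 140 mm apart, in either order, turned alike. Door hinge: along y at x=0, z=12 mm.
- press_weight (a point): point on the outer face of the weight's door, midway along its width and 17 mm below its top edge, on the black press strip; moves with the door; x into the door, z up along it. Latched: pressing to the stop and letting go frees the door, a spring tips it out in under 2 s. Open: pushing it slowly back (under 60 mm/s, about 5 N here) to the stop and letting go latches it
- slot_weight (a point): floor centre of the round pocket on the back of the weight's door; moves with the door; z: pocket axis, out of its mouth (leans 39 degrees towards the robot when tipped out), y along the door. The pocket is 33 mm across and 18 mm deep, with a black floor, in a grey block 80 mm wide; its axis lies 44 mm behind the door's inner face; the door's top edge is 87 mm above the pocket floor
- seat_weight (a point): where the weight's centre lies when fully home in the pocket: 26.5 mm above the pocket floor's centre along the pocket's axis; same axes as the pocket
- oil_bottle: bystander: cream oil bottle with red spout, 39 mm across, 135 mm high, upright; origin at its foot. Not listed: a tall computer tower at the right (y below -0.42), a hardness tester at the left (y above 0.15), both from x=0.43 back
- bit_box: bystander: yellow plastic box with a lid, 48 x 64 mm (x, y), 28 mm high; origin at its foot
- tape: bystander: roll of dark tape lying flat, 59 mm across, 19 mm high; origin at its foot
- brown_puck: bystander: brown round moulded specimen, 30 mm across, 19 mm high; origin at its foot
Things that resemble listed ones, but are neither listed nor needed, are in the scene too. Several things look just like the part that bears weight_mid: the one meant starts farthest to the robot's left.

How it is judged (in metres and radians):
On the way, in this order (a step that is already met when the one before it is completed fails the run):
1. the weight's door is pressed in past its latched place (value of joint door_weight below -0.04 rad), for 0.02 s.
2. the weight's door has tipped out (value of joint door_weight above 0.5 rad), for 0.2 s.
3. the weight stands fully home in the pocket of the open door and is let go (distance between weight_mid and seat_weight below 0.008 m and angle between the z axis of weight and the z axis of seat_weight, either way round below 0.3 rad and contact force between weight and the fingers below 0.05 N and value of joint door_weight above 0.3 rad), for 0.2 s.
4. the door is pushed in past its latched place (value of joint door_weight below -0.03 rad), for 0.02 s.
At the end, for the whole second after the job is handed in: the weight stands in the pocket (its centre within 8 mm of the seat, its axis within 0.3 rad of the pocket's), is released and at rest; its door is latched at 0 within 0.025 rad, with nothing pressing on it; the other door is shut (under 0.025 rad) (distance between weight_mid and seat_weight below 0.008 m and angle between the z axis of weight and the z axis of seat_weight, either way round below 0.3 rad and contact force between weight and the fingers below 0.05 N and value of joint door_weight between -0.025 and 0.025 rad and velocity of joint door_weight below 0.05 rad/s and value of joint door_specimen below 0.025 rad and linear speed of weight below 0.02 m/s); the robot touches nothing.
It fails at once if the other cabinet's door comes open (value of joint door_specimen above 0.1 rad).
It fails at once if the oil bottle is moved over 30 mm or tipped (distance of oil_bottle from where it was at the start of the episode above 0.03 m or angle between oil_bottle's own z axis and vertical above 0.5 rad).
It fails at once if the bit box is moved over 30 mm or tipped (distance of bit_box from where it was at the start of the episode above 0.03 m or angle between bit_box's own z axis and vertical above 0.5 rad).
It fails at once if the tape is moved over 30 mm or tipped (distance of tape from where it was at the start of the episode above 0.03 m or angle between tape's own z axis and vertical above 0.5 rad).
It fails at once if the brown puck is moved over 30 mm or tipped (distance of brown_puck from where it was at the start of the episode above 0.03 m or angle between brown_puck's own z axis and vertical above 0.5 rad).
It also fails if it takes over 70 s, if anything falls off the work surface, if the arm or the gripper's body presses on something with over 40 N, if the wrist force passes 120 N, or if a joint passes its speed limit or range.

## Working session

There is one attempt and no reset: what is moved stays moved. The work goes in short steps, Python scripts to look and compute and a tool call to move; the robot and the scene stay as the last step left them, time stands still between calls to the robot, and variables do not carry over. Pictures are saved under pics/ and viewed, and the job is handed in when it is done.

Besides the shell and the picture viewer there is one more tool, called by a JSON object that holds its "name" and its "arguments". step_arm: Moves the arm, as the interface text tells. Its arguments: {"type":"object","properties":{"series":{"type":"array"}},"required":["series"]}

```bash
mkdir -p pics
python3 - <<'E'
from rig import r, grab_frame
import cv2, numpy as np, pickle
o=r.get_obs(); print(o, r.pinch_z)
for n in("scene","top","wrist"):
    f=grab_frame(n); pickle.dump(f,open(f"{n}0.pkl","wb"))
    cv2.imwrite(f"pics/{n}0.png",f["pixels"][:,:,::-1]); print(n,f["intrinsics"].tolist(),f.get("world_from_camera",f.get("hand_eye")).round(3).tolist())
E
```

```text
{'time': 0.0, 'qpos': array([ 7.03019169e+01,  1.83501679e+01,  8.97057068e+01, -1.00821992e-03,
        7.20430269e+01, -1.14620254e+00]), 'joint_velocities': array([-0.00856778,  0.06798022,  0.02852565,  0.04537483, -0.03113409,
       -0.07933848]), 'tau': array([ 7.49405226e-04, -4.15510905e+01, -2.34157366e+01, -2.63399124e-04,
        8.32647085e-03, -1.68864995e-05]), 'tool_pos': array([182.7932366 , 544.67789945, 230.50175487]), 'tool_rot': array([[-9.48037677e-01,  3.18157576e-01, -5.66065015e-04],
       [ 3.18158079e-01,  9.48036274e-01, -1.63078793e-03],
       [ 1.78026351e-05, -1.72614655e-03, -9.99998510e-01]]), 'contact_force': array([ 0.1800183 , -0.20908962,  0.66165059]), 'wrist_torque': array([-0.02310865, -0.03488739, -0.02080868]), 'gripper_width': 1.002575509947485} 18.700000000000003
scene [[601.7561554896612, 0.0, 320.7288513907828], [0.0, 601.7561554896612, 247.77936506055678], [0.0, 0.0, 1.0]] [[0.634, -0.6, 0.488, 96.406], [-0.774, -0.493, 0.398, -458.136], [0.002, -0.63, -0.777, 807.261], [0.0, 0.0, 0.0, 1.0]]
top [[541.8804866573525, 0.0, 326.9644626350303], [0.0, 541.8804866573525, 242.2972026508286], [0.0, 0.0, 1.0]] [[-0.102, -0.967, 0.234, 314.691], [-0.995, 0.1, -0.019, -63.219], [-0.005, -0.234, -0.972, 1136.985], [0.0, 0.0, 0.0, 1.0]]
wrist [[341.96747377451015, 0.0, 323.3913442083549], [0.0, 341.96747377451015, 237.88249353090572], [0.0, 0.0, 1.0]] [[-0.001, -0.962, -0.274, 69.927], [1.0, -0.001, -0.001, 0.063], [0.0, -0.274, 0.962, -142.769], [0.0, 0.0, 0.0, 1.0]]
```

View pics/scene0.png

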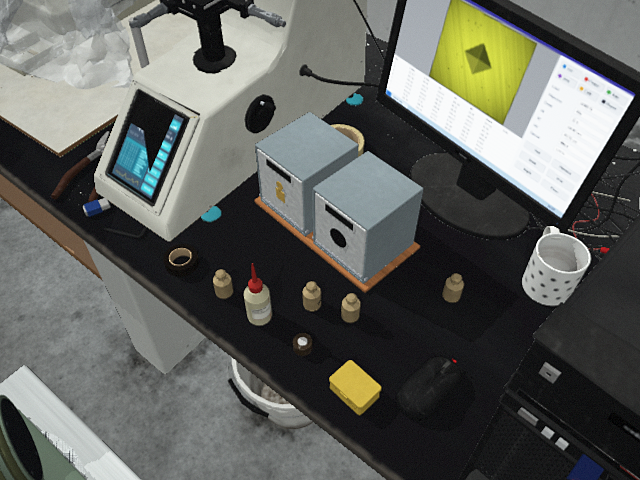

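View pics/top0.png

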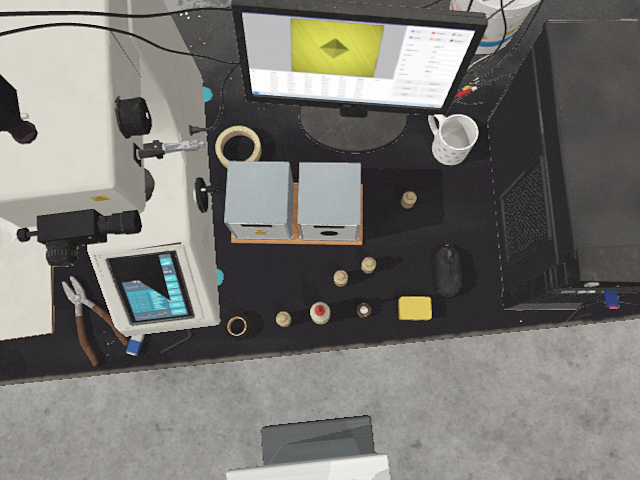

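View pics/wrist0.png

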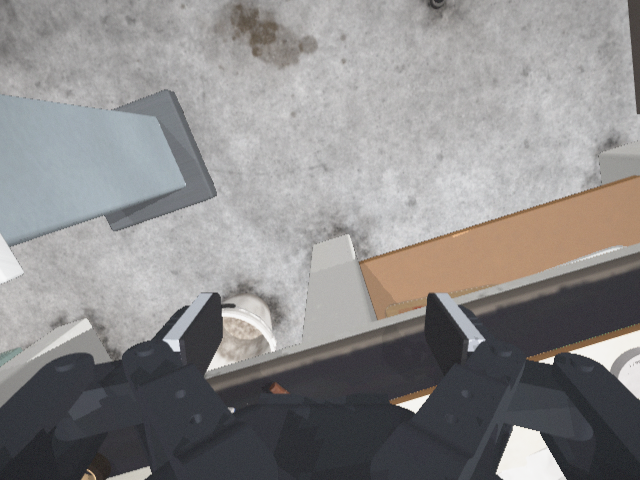

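Candidates for the weight, by pixel in the top view: (283,319), (341,278), (369,265) and (409,200). The one farthest to the robot's left, in the front row between tape (237,325) and bottle (320,313), is (283,319), which is (223,284) in the scene view. The left cabinet, (281,190) in the scene view, bears the brass picture. I'll check both in crops.

Run:
```python
import cv2, numpy as np
s=cv2.imread("pics/scene0.png");t=cv2.imread("pics/top0.png")
a=cv2.resize(s[100:300,200:440],(720,600),interpolation=cv2.INTER_CUBIC);cv2.imwrite("pics/c_scene.png",a)
b=cv2.resize(t[150:345,215:445],(708,600),interpolation=cv2.INTER_CUBIC);cv2.imwrite("pics/c_top.png",b)
a=cv2.resize(s[230:340,150:380],(800,383),interpolation=cv2.INTER_CUBIC);cv2.imwrite("pics/c_row.png",a)
```

```text
(no output)
```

View pics/c_scene.png

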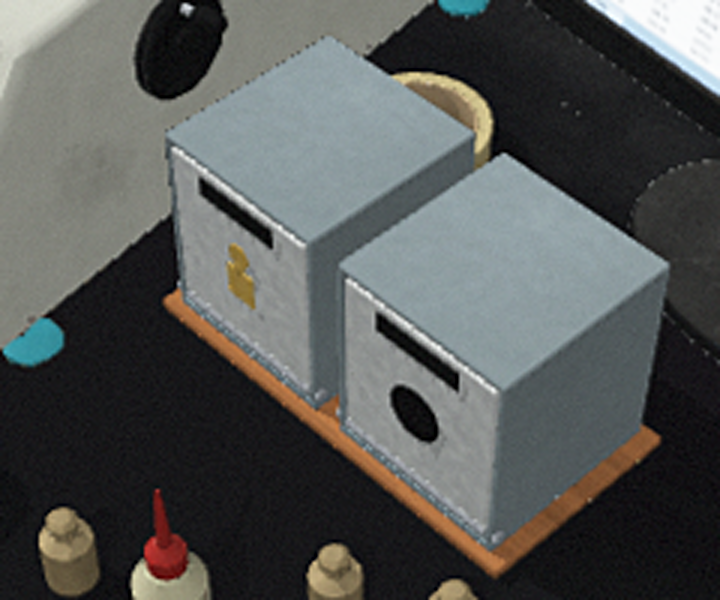

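View pics/c_top.png

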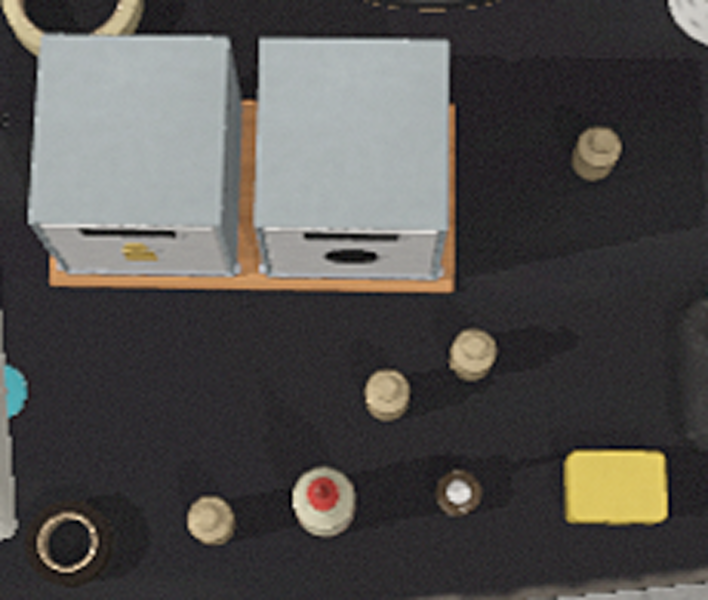

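View pics/c_row.png

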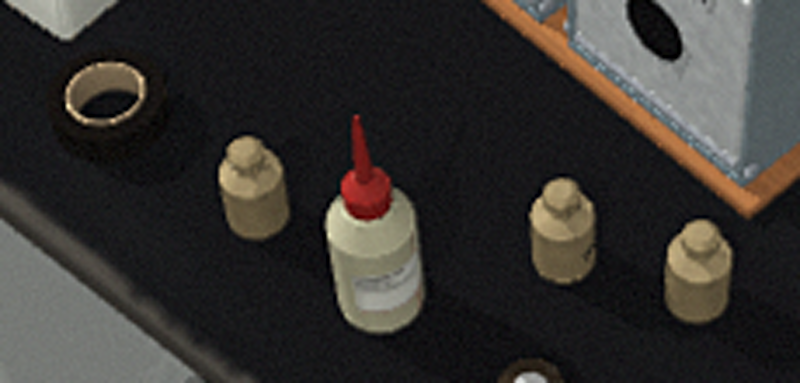

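```bash
cat > h.py <<'E'
import numpy as np, pickle, cv2
from scipy.optimize import least_squares
F={n:pickle.load(open(f"{n}0.pkl","rb")) for n in("scene","top")}
def proj(n,P,f=None):
    f=f or F[n]; T=np.linalg.inv(f["world_from_camera"]); P=np.atleast_2d(P)@T[:3,:3].T+T[:3,3]
    q=P@f["intrinsics"].T; return q[:,:2]/q[:,2:]
def ray(n,uv,z):
    f=F[n];d=f["world_from_camera"][:3,:3]@np.linalg.solve(f["intrinsics"],[uv[0],uv[1],1]);c=f["world_from_camera"][:3,3]
    return c+d*(z-c[2])/d[2]
def tri(uvs):
    return least_squares(lambda p:np.concatenate([proj(n,p)[0]-uv for n,uv in uvs]),[500,0,50]).x
E
python3 - <<'E'
from h import *
tc=lambda u,v:(215+u/3.078,150+v/3.077); sc=lambda u,v:(200+u/3,100+v/3); rc=lambda u,v:(150+u/3.478,230+v/3.482)
obs=[]
L=[(31,222),(233,229),(229,37),(42,35)];R=[(254,229),(446,230),(449,40),(258,39)]
for i in range(4): obs+=[("top",0,i,tc(*L[i])),("top",1,i,tc(*R[i]))]
L=[(167,133),(308,241),(474,135),(327,37)];R=[(341,267),(501,388),(668,267),(505,154)]
for i in range(4): obs+=[("scene",0,i,sc(*L[i])),("scene",1,i,sc(*R[i]))]
cor=np.array([[0,60],[0,-60],[125,-60],[125,60]])
def pts(p,k,i):
    c,s=np.cos(p[2]),np.sin(p[2]); a=cor[i]-[0,140*k]; return np.array([p[0]+c*a[0]-s*a[1],p[1]+s*a[0]+c*a[1],144])
fn=lambda p:np.concatenate([proj(n,pts(p,k,i))[0]-uv for n,k,i,uv in obs])
q=least_squares(fn,[500,50,0],loss='soft_l1');print(q.x,np.degrees(q.x[2]));
for o,e in zip(obs,fn(q.x).reshape(-1,2)):print(o[:3],e.round(1))
for n in("top","scene"):
    q2=least_squares(lambda p:np.concatenate([proj(m,pts(p,k,i))[0]-uv for m,k,i,uv in obs if m==n]),[500,50,0],loss='soft_l1');print(n,q2.x)
w=[("top",tc(210,505)),("scene",rc(245,146))]
print("w",tri(w),[ray(n,u,53) for n,u in w])
w=[("top",tc(324,484))];print("bottle",ray("top",tc(324,490),100));print("tape",ray("top",tc(68,542),19));print("puck",ray("top",tc(459,492),19));print("others",ray("top",tc(388,385),53),ray("top",tc(472,345),53))
for i in [(0,0,8),]:
    c,s=np.cos(q.x[2]),np.sin(q.x[2])
    for n in("scene","top"): print(n,proj(n,[[q.x[0]-s*y,q.x[1]+c*y,8] for y in (60,-60)]))
E
```

```text
[ 6.05039965e+02  4.77490638e+01 -1.22740980e-01] -7.032540139279641
('top', 0, 0) [-0.3  0.2]
('top', 1, 0) [ 0.8 -0.7]
('top', 0, 1) [-2.9 -0.9]
('top', 1, 1) [1.5 0.2]
('top', 0, 2) [ 0.8 -0.1]
('top', 1, 2) [0.9 0.2]
('top', 0, 3) [ 0.3 -0.5]
('top', 1, 3) [ 1.6 -0.6]
('scene', 0, 0) [-2.7 -0.1]
('scene', 1, 0) [-2.7 -0.8]
('scene', 0, 1) [-0.5  1.2]
('scene', 1, 1) [0.4 1.6]
('scene', 0, 2) [ 0.1 -0.4]
('scene', 1, 2) [ 0.6 -0.4]
('scene', 0, 3) [-0.5 -1.2]
('scene', 1, 3) [-1.4 -0.8]
top [ 6.04246423e+02  4.86460956e+01 -1.17943834e-01]
scene [ 6.05749247e+02  4.70463435e+01 -1.27952909e-01]
w [435.79923907  19.32535216  50.62807413] [array([437.76012674,  17.82162793,  53.        ]), array([433.34386286,  18.58960882,  53.        ])]
bottle [434.4393261 -56.9281093 100.       ]
tape [426.82004974 116.41854695  19.        ]
puck [ 433.21903837 -146.17110425   19.        ]
others [ 504.33899403 -105.42098791   53.        ] [ 525.34441539 -163.65980104   53.        ]
scene [[259.37002359 201.10945664]
 [303.94100358 237.62948384]]
top [[236.74718723 239.47566846]
 [292.5657813  240.53592534]]
```

{"name": "step_arm", "arguments": {"series": [0, 0, 0, 0.147, -0.295, 0.07, -1, 0, 0, 0, 0.147, -0.295, 0.07, -1, 0, 0, 0, 0.147, -0.295, 0.07, -1, 0, 0, 0, 0.147, -0.295, 0.07, -1, 0, 0, 0, 0.147, -0.295, 0.07, -1, 0, 0, 0, 0.147, -0.295, 0.07, -1, 0, 0, 0, 0.147, -0.295, 0.07, -1, 0, 0, 0, 0.147, -0.295, 0.07, -1, 0, 0, 0, 0.147, -0.295, 0.07, -1, 0, 0, 11.5, 0.237, -0.485, 0.07, -1, 0, 0, 11.5, 0.237, -0.485, 0.07, -1, 0, 0, 11.5, 0.237, -0.485, 0.07, -1, 0, 0, 11.5, 0.237, -0.485, 0.07, -1, 0, 0, 11.5, 0.237, -0.485, 0.07, -1, 0, 0, 11.5, 0.237, -0.485, 0.07, -1, 0, 0, 11.5, 0.237, -0.485, 0.07, -1]}}

```text
time: 1.75
tool_pos: [419.7, 61.4, 300.7]
tool_rot: [[-0.993, 0.122, -0.002], [0.122, 0.993, 0.001], [0.002, 0.001, -1.0]]
contact_force: [-0.5, -0.1, -0.3]
gripper_width: 0.001
```

```bash
cat > g.py <<'E'
import sys,cv2,pickle,numpy as np
from rig import r,grab_frame
def g(n,tag):
    o=r.get_obs(); f=grab_frame(n)
    if n=="wrist":
        T=np.eye(4);T[:3,:3]=o["tool_rot"];T[:3,3]=o["tool_pos"]; f["world_from_camera"]=T@f["hand_eye"]
    pickle.dump(f,open(f"{n}{tag}.pkl","wb"));cv2.imwrite(f"pics/{n}{tag}.png",f["pixels"][:,:,::-1])
    print(o["time"],o["tool_pos"].round(1),o["tool_rot"].round(3).tolist(),o["contact_force"].round(1),round(o["gripper_width"],3)); return f
if __name__=="__main__":
    for a in sys.argv[2:]: g(a,sys.argv[1])
E
python3 g.py 1 wrist
```

```text
1.75 [419.7  61.4 300.7] [[-0.993, 0.122, -0.002], [0.122, 0.993, 0.001], [0.002, 0.001, -1.0]] [-0.5 -0.1 -0.3] 0.001
```

View pics/wrist1.png

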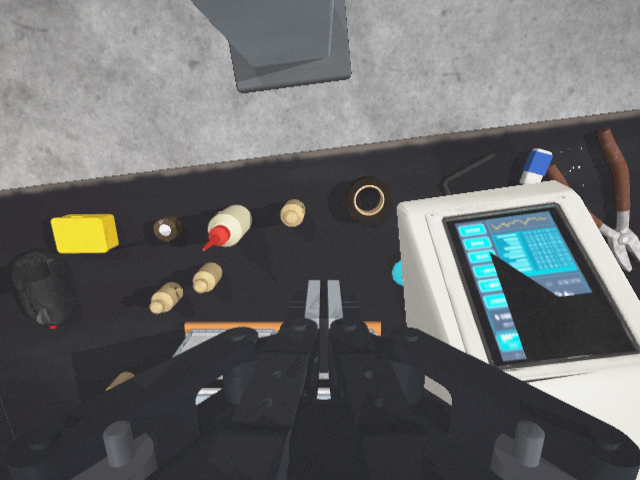

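Run:
```python
import cv2
s=cv2.imread("pics/wrist1.png")
cv2.imwrite("pics/c_w1.png",cv2.resize(s[170:260,200:330],(780,540),interpolation=cv2.INTER_CUBIC))
cv2.imwrite("pics/c_w1b.png",cv2.resize(s[300:420,160:400],(800,400),interpolation=cv2.INTER_CUBIC))
```

```text
(no output)
```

View pics/c_w1.png

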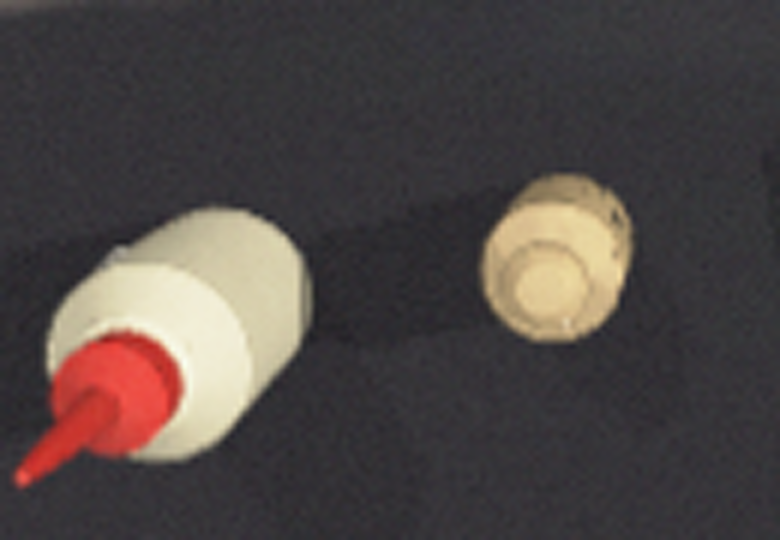

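View pics/c_w1b.png

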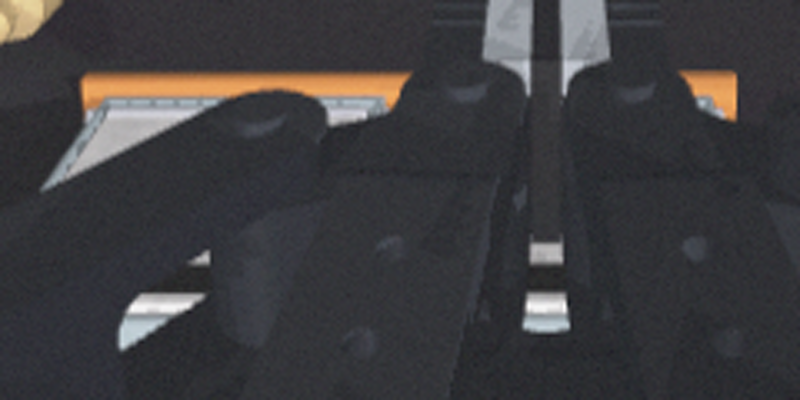

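Run:
```python
from h import *
F["w"]=pickle.load(open("wrist1.pkl","rb"))
print("w",ray("w",(291.5,218),53))
for u in((184.6,322.5),(381.4,321.6)):print("board",ray("w",u,8))
print("roof/door top edge",ray("w",(323.7,398),144))
print(proj("w",[[605,48,144],[605-7.4,48-59.5,8],[605+7.4,48+59.5,8]]))
t=[("top",(283.2,314.1)),("scene",(220.4,271.9)),("w",(291.5,218))]
print(tri(t))
# board corners in scene / top
print("sc",ray("scene",(200+497/3,100+573/3),8),ray("scene",(200+165/3,100+300/3),8))
print("top",ray("top",(215+50/3.078,150+285/3.077),8),ray("top",(215+454/3.078,150+291/3.077),8))
```

```text
w [431.49168342  22.57474254  53.        ]
board [ 572.47333426 -156.31684266    8.        ]
board [605.53123261 121.67717002   8.        ]
roof/door top edge [607.76028015  38.55300032 144.        ]
[[332.34021488 394.8828077 ]
 [287.93261725 326.94936674]
 [371.86799324 326.96887563]]
[434.58682259  21.12647776  47.54699347]
sc [ 575.17395973 -161.7341614     8.        ] [609.35843682 115.36715231   8.        ]
top [606.65849436 119.48673161   8.        ] [ 573.40677742 -159.96153029    8.        ]
```

The wrist view shows the weight's knob at (291,218) with the tape and bottle either side. The doors are partly hidden behind the fingers. All three cameras put the cabinet origin at about (605,48) with yaw −7°. Next I'll tilt the shut tool 60° and stand it off in front of the press strip.

{"name": "step_arm", "arguments": {"series": [-1.0, -8.0, 0, 0.01, 0, 0, -1, -2, -16, 0, 0.02, 0, 0, -1, -3, -24, 0, 0.03, 0, 0, -1, -4, -32, 0, 0.04, 0, 0, -1, -5, -40, 0, 0.05, 0, 0, -1, -6, -48, 0, 0.05, 0, 0, -1, -7, -56, 0, 0.05, 0, 0, -1, -7.3, -59.6, 0, 0.07, -0.002, -0.04, -1, -7.3, -59.6, 0, 0.09, -0.003, -0.08, -1, -7.3, -59.6, 0, 0.1, -0.004, -0.12, -1, -7.3, -59.6, 0, 0.115, -0.005, -0.16, -1, -7.3, -59.6, 0, 0.115, -0.005, -0.191, -1, -7.3, -59.6, 0, 0.115, -0.005, -0.191, -1, -7.3, -59.6, 0, 0.115, -0.005, -0.191, -1]}}

```text
time: 3.2
tool_pos: [502.1, 46.3, 303.1]
tool_rot: [[-0.56, 0.119, 0.82], [0.069, 0.993, -0.097], [-0.826, 0.003, -0.564]]
contact_force: [-0.0, -0.4, -0.4]
gripper_width: -0.001
```

```bash
python3 g.py 2 wrist scene top
```

```text
3.2 [502.1  46.3 303.1] [[-0.56, 0.119, 0.82], [0.069, 0.993, -0.097], [-0.826, 0.003, -0.564]] [-0.  -0.4 -0.4] -0.001
3.25 [502.1  46.1 303. ] [[-0.56, 0.119, 0.82], [0.069, 0.993, -0.097], [-0.825, 0.003, -0.564]] [0.3 0.  0.5] -0.003
3.3 [501.9  46.2 302.9] [[-0.56, 0.119, 0.82], [0.07, 0.993, -0.097], [-0.825, 0.003, -0.565]] [-0.2  0.6 -0.1] 0.0
```

View pics/wrist2.png

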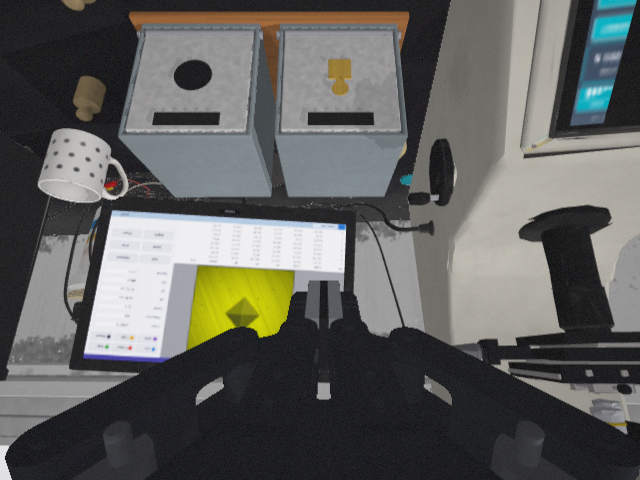

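View pics/scene2.png

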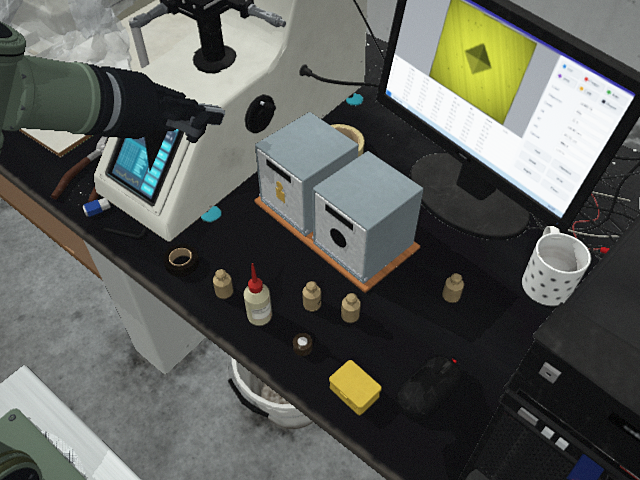

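Run:
```python
from rig import r
o=r.get_obs();print(o["qpos"].round(1),o["joint_velocities"].round(1))
import cv2
s=cv2.imread("pics/wrist2.png")
cv2.imwrite("pics/c_w2.png",cv2.resize(s[0:200,110:420],(800,516),interpolation=cv2.INTER_CUBIC))
```

```text
[ 15.1  -8.5 130.6 -77.   18.4  -0.7] [ 0.2 -0.1  0.2 -0.1 -0.   0.1]
```

View pics/c_w2.png

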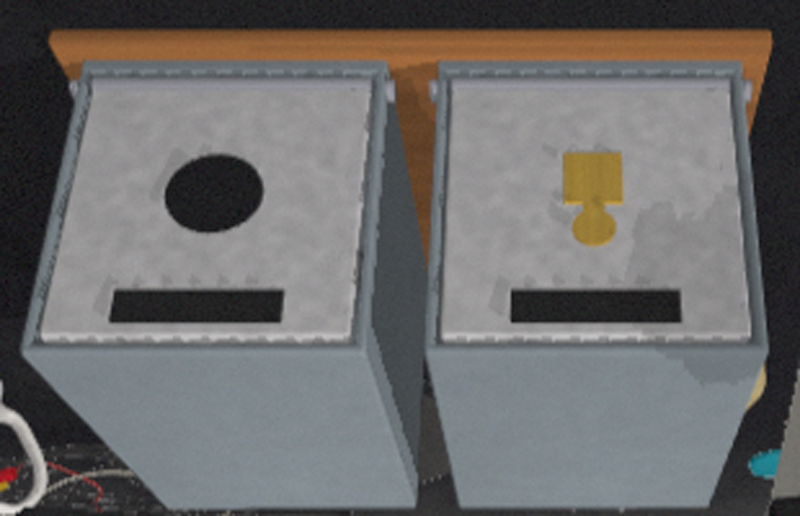

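```bash
cat > kin.py <<'E'
import numpy as np
from scipy.spatial.transform import Rotation as Ro
from scipy.optimize import least_squares
# par: a1,d1,L1,a3,L2,d6,e
def fk(q,p):
    a1,d1,L1,a3,L2,d6,e=p
    q1,q2,q3,q4,q5,q6=np.radians(q)
    R=Ro.from_euler('z',q1)
    S=q2+q3
    P=R.apply([a1+L1*np.sin(q2)+L2*np.sin(S)+a3*np.cos(S),e,d1+L1*np.cos(q2)+L2*np.cos(S)-a3*np.sin(S)])
    R=R*Ro.from_euler('y',S)*Ro.from_euler('z',S4*q4)*Ro.from_euler('y',q5)*Ro.from_euler('z',S6*q6+np.pi*0)
    return P+R.apply([0,0,d6]),R.as_matrix()
S4=S6=1
E
python3 - <<'E'
import kin,numpy as np
from rig import r
o=r.get_obs()
D=[([70.302,18.350,89.706,0,72.043,-1.146],[182.79,544.68,230.5]),(o["qpos"],o["tool_pos"])]
p=[0,300,400,0,400,300,0]
for s4 in(1,-1):
  for s6 in (1,-1):
    kin.S4,kin.S6=s4,s6
    print(s4,s6); 
    for q,t in D: print(kin.fk(q,p)[1].round(3).tolist())
print(o["tool_rot"].round(3).tolist(), o["tau"])
print(o["qpos"])
E
```

```text
1 1
[[-0.318, -0.948, -0.001], [-0.948, 0.318, -0.002], [0.002, 0.0, -1.0]]
[[-0.119, -0.56, 0.82], [-0.993, 0.07, -0.097], [-0.003, -0.825, -0.565]]
1 -1
[[-0.356, -0.935, -0.001], [-0.935, 0.356, -0.002], [0.002, -0.0, -1.0]]
[[-0.133, -0.557, 0.82], [-0.991, 0.094, -0.097], [-0.023, -0.825, -0.565]]
-1 1
[[-0.318, -0.948, -0.001], [-0.948, 0.318, -0.002], [0.002, 0.0, -1.0]]
[[-0.614, 0.434, 0.659], [0.789, 0.362, 0.496], [-0.023, 0.825, -0.565]]
-1 -1
[[-0.356, -0.935, -0.001], [-0.935, 0.356, -0.002], [0.002, -0.0, -1.0]]
[[-0.603, 0.449, 0.659], [0.798, 0.342, 0.496], [-0.003, 0.825, -0.565]]
[[-0.56, 0.119, 0.82], [0.07, 0.993, -0.097], [-0.825, 0.003, -0.565]] [-3.46139667e-02 -1.52057987e+01 -2.38072872e+01 -1.10548899e+00
 -6.01969007e-02 -8.43893853e-03]
[ 15.11966625  -8.45937997 130.59072707 -76.99919683  18.38315159
  -0.71357338]
```

Run:
```python
import kin,numpy as np
from kin import *
D=[([70.3019,18.35017,89.7057,-.001,72.043,-1.1462],[182.793,544.678,230.502]),([15.11967,-8.45938,130.59073,-76.9992,18.38315,-.71357],[501.9,46.2,302.9])]
# also tool-down max/min reach facts
def res(p):
    v=np.concatenate([fk(q,p)[0]-t for q,t in D])
    reg=np.array([p[0]*.02,p[3]*.02,(p[2]-p[4])*.0, ])
    return np.concatenate([v,reg])
for x0 in ([0,300,400,0,400,300,10],[50,100,400,30,400,300,10],[0,400,300,0,300,250,0]):
    s=least_squares(res,x0);print(s.x.round(1),s.fun.round(2))
```

```text
[-2.600e+00  1.005e+02  6.056e+02  4.000e-01  4.071e+02  3.183e+02
  1.150e+01] [ 0.01 -0.   -0.   -0.    0.01  0.   -0.05  0.01  0.  ]
[-2.600e+00  1.005e+02  6.056e+02  4.000e-01  4.071e+02  3.183e+02
  1.150e+01] [ 0.01 -0.   -0.   -0.    0.01  0.   -0.05  0.01  0.  ]
[-2.600e+00  1.005e+02  6.056e+02  4.000e-01  4.071e+02  3.183e+02
  1.150e+01] [ 0.01 -0.   -0.   -0.    0.01  0.   -0.05  0.01  0.  ]
```

{"name": "step_arm", "arguments": {"series": [1, 8, 0, 0, 0, 0, -1, 2, 16, 0, 0, 0, 0, -1, 3, 24, 0, 0, 0, 0, -1, 4, 32, 0, 0, 0, 0, -1, 4, 32, 0, 0, 0, 0, -1, 4, 32, 0, 0, 0, 0, -1]}}

```text
time: 3.95
tool_pos: [500.9, 47.7, 303.5]
tool_rot: [[-0.913, 0.118, 0.39], [0.111, 0.993, -0.039], [-0.392, 0.008, -0.92]]
contact_force: [-0.1, -0.2, -0.1]
gripper_width: -0.001
```

Run:
```python
from rig import r
o=r.get_obs();print(o["qpos"].tolist(),o["tool_pos"],o["tool_rot"].round(3).tolist(),o["time"])
```

```text
[7.328331077454953, -1.3384266508819522, 106.82189473159, -6.412981858722665, 52.134206674442595, -72.88901955372413] [500.94405425  47.72102405 303.52554721] [[-0.913, 0.118, 0.39], [0.111, 0.993, -0.039], [-0.392, 0.008, -0.92]] 3.95
```

```bash
cat >> kin.py <<'E'
D=[([70.3019,18.35017,89.7057,-.001,72.043,-1.1462],[182.793,544.678,230.502]),([15.11967,-8.45938,130.59073,-76.9992,18.38315,-.71357],[501.9,46.2,302.9]),
([7.328331,-1.3384267,106.821895,-6.41298,52.134207,-72.889],[500.944,47.721,303.526])]
pf=least_squares(lambda p:np.concatenate([fk(q,p)[0]-t for q,t in D]+[[p[0]*.01,p[3]*.01]]),[0,300,400,0,400,300,10])
P=pf.x
LO=[-177.97,-48.28,12.27,-77.06,2.81,-146.56];HI=[177.97,115.42,149.76,257.06,150.46,146.56]
cx=np.array([.9925,-.1225,0]);cy=np.array([.1225,.9925,0]);cz=np.array([0,0,1.])
O=np.array([605,48,8.])
def cab(v): return O+v[0]*cx+v[1]*cy+v[2]*cz
def tilt(t,flip=1):  # tool z tilted t deg forward, tool x toward robot(flip=1)
    t=np.radians(t);z=np.sin(t)*cx-np.cos(t)*cz; y=flip*cy; return np.column_stack([np.cross(y,z),y,z])
def ik(pos,R,q0):
    Z=Ro.from_euler('z',90,degrees=True).as_matrix()
    def f(q):
        p,Rq=fk(q,P); return np.concatenate([(p-pos),300*Ro.from_matrix((Rq@Z).T@R).as_rotvec()])
    s=least_squares(f,q0,bounds=(LO,HI)); return s.x,np.abs(s.fun).max()
E
python3 - <<'E'
from kin import *
print(P.round(1),pf.fun.round(2))
for t in (20,30,39,45,60):
  for name,v in (("press",(-5,0,103)),("stand",(-70,0,103)),("place",(5,0,81)),("place+60",(-33,0,128))):
    for fl,q6 in((1,-75),(-1,107)):
      for q4,q5 in((0,40),(180,30)):
        x,e=ik(cab(v),tilt(t,fl),[7,10,110,q4,q5,q6 if q4==0 else (q6+180 if q6<0 else q6-180)])
        if e<1: print(t,name,fl,q4,x.round(0))
E
```

```text
[5.000e-01 1.399e+02 5.918e+02 2.490e+01 4.164e+02 3.183e+02 1.150e+01] [-0.    0.01  0.01  0.01 -0.   -0.01 -0.01 -0.   -0.01  0.    0.25]
20 press 1 0 [  6.  19. 111.  -9.  30. -70.]
20 press -1 0 [  6.  19. 111.  -9.  30. 110.]
20 stand 1 0 [  8.  14. 119. -11.  28. -66.]
20 stand -1 0 [  8.  14. 119. -11.  28. 114.]
20 place 1 0 [  6.  22. 111.  -9.  28. -70.]
20 place -1 0 [  6.  22. 111.  -9.  28. 110.]
20 place+60 1 0 [  7.  15. 113.  -9.  33. -70.]
20 place+60 -1 0 [  7.  15. 113.  -9.  33. 110.]
30 press 1 0 [  7.  17. 119. -26.  16. -52.]
30 press -1 0 [  7.  17. 119. -26.  16. 128.]
30 stand 1 0 [ 10.  13. 126. -35.  15. -42.]
30 stand -1 0 [ 10.  13. 126. -35.  15. 138.]
30 place 1 0 [  7.  20. 119. -31.  14. -47.]
30 place -1 0 [  7.  20. 119. -31.  14. 133.]
30 place+60 1 0 [  8.  13. 120. -24.  19. -54.]
30 place+60 -1 0 [  8.  13. 120. -24.  19. 126.]
39 stand 1 180 [ 12.  13. 133. 254.  12.  31.]
39 place 1 180 [  8.  20. 126. 248.  10.  34.]
39 place -1 180 [   8.   20.  126.  248.   10. -146.]
39 place+60 1 0 [ 10.  13. 127. -77.  11.  -0.]
45 press 1 180 [ 10.  18. 130. 226.  17.  58.]
45 press -1 180 [  10.   18.  130.  226.   17. -122.]
45 stand 1 180 [ 13.  14. 137. 225.  20.  62.]
45 stand -1 180 [  13.   14.  137.  225.   20. -118.]
45 place 1 180 [  9.  21. 130. 218.  19.  65.]
45 place -1 180 [   9.   21.  130.  218.   19. -115.]
45 place+60 1 180 [ 11.  13. 131. 237.  15.  47.]
45 place+60 -1 180 [  11.   13.  131.  237.   15. -133.]
60 press 1 180 [ 12.  25. 140. 204.  45.  83.]
60 press -1 180 [ 12.  25. 140. 204.  45. -97.]
60 stand 1 180 [ 17.  23. 147. 207.  51.  85.]
60 stand -1 180 [ 17.  23. 147. 207.  51. -95.]
60 place 1 180 [ 12.  28. 139. 202.  49.  85.]
60 place -1 180 [ 12.  28. 139. 202.  49. -95.]
60 place+60 1 180 [ 14.  20. 141. 207.  43.  80.]
60 place+60 -1 180 [  14.   20.  141.  207.   43. -100.]
```

Run:
```python
from kin import *; from h import *
F["w"]=pickle.load(open("wrist2.pkl","rb"))
print(proj("w",np.array([cab(v) for v in ((0,0,112),(0,60,136),(0,-60,136),(0,60,0),(0,-60,0),(0,-80,136),(0,-200,136))])))
s=lambda u,v:(110+u/2.581,v/2.58)
cor=[((0,60,136),s(767,349)),((0,-60,136),s(427,347)),((0,-80,136),s(368,347)),((0,-200,136),s(22,350)),((0,60,0),s(743,62)),((0,-60,0),s(441,64)),((0,-80,0),s(388,63)),((0,-200,0),s(88,63))]
print([c[1] for c in cor])
def f(p):
    c,sn=np.cos(p[2]),np.sin(p[2])
    W=np.array([[p[0]+c*v[0]-sn*v[1],p[1]+sn*v[0]+c*v[1],8+v[2]] for v,_ in cor])
    return (proj("w",W)-np.array([u for _,u in cor])).ravel()
q=least_squares(f,[605,48,-.123],loss='soft_l1');print(q.x,np.abs(q.fun).max()); print(f(q.x).reshape(-1,2).round(1))
```

```text
[[338.29780923 113.09657741]
 [406.18689922 135.567265  ]
 [271.18578519 135.5971732 ]
 [395.60965185  21.25457485]
 [277.38050124  21.14938015]
 [248.65113794 135.60216553]
 [113.23589604 135.63216548]]
[(407.1716388996513, 135.27131782945736), (275.4397520340953, 134.49612403100775), (252.5803951956606, 134.49612403100775), (118.52382797365362, 135.65891472868216), (397.87291747384734, 24.031007751937985), (280.86400619914764, 24.806201550387595), (260.3293297171639, 24.41860465116279), (144.0953118946145, 24.41860465116279)]
[ 6.08032018e+02  5.05043707e+01 -1.20246819e-01] 3.0542378003486874
[[ 1.5  2. ]
 [-0.6  3. ]
 [-0.1  3.1]
 [-0.   2.1]
 [ 0.  -0.5]
 [-0.3 -1.1]
 [ 0.6 -0.7]
 [-0.6 -0.5]]
```

{"name": "step_arm", "arguments": {"series": [-0.9, -6.9, 0, 0.01, 0.004, -0.04, -1, -0.9, -6.9, 0, 0.02, 0.008, -0.08, -1, -0.9, -6.9, 0, 0.03, 0.0105, -0.12, -1, -0.9, -6.9, 0, 0.036, 0.0105, -0.16, -1, -0.9, -6.9, 0, 0.036, 0.0105, -0.1975, -1, -0.9, -6.9, 0, 0.036, 0.0105, -0.1975, -1, -0.9, -6.9, 0, 0.036, 0.0105, -0.1975, -1]}}

```text
time: 4.65
tool_pos: [537.9, 56.9, 105.3]
tool_rot: [[-0.857, 0.121, 0.501], [0.106, 0.993, -0.058], [-0.504, 0.004, -0.864]]
contact_force: [1.3, -0.1, 0.1]
gripper_width: -0.001
```

```bash
sed -i 's/^O=.*/O=np.array([606.5,49.5,8.])/' kin.py; python3 g.py 3 scene wrist; python3 -c "
from rig import r;print(r.get_obs()['qpos'].round(1))"
```

```text
4.65 [537.9  56.9 105.3] [[-0.857, 0.121, 0.501], [0.106, 0.993, -0.058], [-0.504, 0.004, -0.864]] [ 1.3 -0.1  0.1] -0.001
4.7 [538.9  57.1 106.9] [[-0.855, 0.121, 0.504], [0.107, 0.993, -0.057], [-0.507, 0.005, -0.862]] [-0.3  0.4  0.6] -0.001
[  9.5  13.3 126.5 -37.3  13.3 -39. ]
```

View pics/scene3.png

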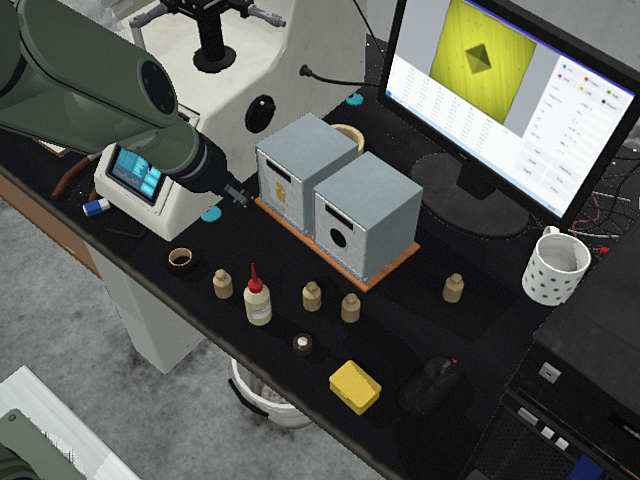

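View pics/wrist3.png

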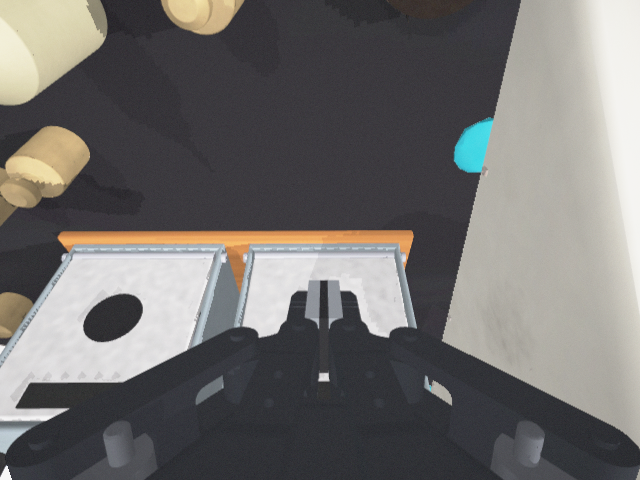

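{"name": "step_arm", "arguments": {"series": [0, 0, 0, 0.02, -0.0025, 0, -1, 0, 0, 0, 0.04, -0.005, 0, -1, 0, 0, 0, 0.05, -0.006, 0, -1, 0, 0, 0, 0.05, -0.006, 0, -1, 0, 0, 0, 0.053, -0.0065, 0, -1, 0, 0, 0, 0.056, -0.007, 0, -1, 0, 0, 0, 0.059, -0.0072, 0, -1, 0, 0, 0, 0.059, -0.0072, 0, -1]}}

```text
time: 5.55
tool_pos: [596.8, 49.8, 105.3]
tool_rot: [[-0.857, 0.121, 0.502], [0.106, 0.993, -0.057], [-0.505, 0.004, -0.863]]
contact_force: [-0.1, 0.3, 0.3]
gripper_width: -0.001
```

{"name": "step_arm", "arguments": {"series": [0, 0, 0, 0.003, -0.0004, 0, -1, 0, 0, 0, 0.006, -0.0007, 0, -1, 0, 0, 0, 0.006, -0.0007, 0, -1]}}

```text
time: 5.85
tool_pos: [602.2, 48.9, 104.7]
tool_rot: [[-0.857, 0.121, 0.5], [0.107, 0.993, -0.058], [-0.504, 0.004, -0.864]]
contact_force: [-4.3, 1.7, 2.6]
gripper_width: 0.0
```

{"name": "step_arm", "arguments": {"series": [0, 0, 0, 0.003, -0.0004, 0, -1, 0, 0, 0, 0.005, -0.0006, 0, -1, 0, 0, 0, 0.005, -0.0006, 0, -1]}}

```text
time: 6.15
tool_pos: [607.0, 48.3, 104.5]
tool_rot: [[-0.858, 0.121, 0.5], [0.107, 0.993, -0.058], [-0.503, 0.004, -0.864]]
contact_force: [-4.6, 1.2, 0.6]
gripper_width: -0.002
```

{"name": "step_arm", "arguments": {"series": [0, 0, 0, 0.002, -0.0002, 0, -1, 0, 0, 0, 0.003, -0.0004, 0, -1, 0, 0, 0, 0.003, -0.0004, 0, -1]}}

```text
time: 6.45
tool_pos: [607.6, 48.1, 104.3]
tool_rot: [[-0.859, 0.122, 0.497], [0.107, 0.993, -0.058], [-0.501, 0.003, -0.866]]
contact_force: [-17.2, 6.5, 9.3]
gripper_width: -0.002
```

{"name": "step_arm", "arguments": {"series": [0, 0, 0, -0.02, 0.0025, 0, -1, 0, 0, 0, -0.05, 0.006, 0, -1, 0, 0, 0, -0.09, 0.011, 0.01, -1, 0, 0, 0, -0.12, 0.015, 0.04, -1, 0, 0, 0, -0.13, 0.016, 0.08, -1, 0, 0, 0, -0.13, 0.016, 0.1, -1, 0, 0, 0, -0.13, 0.016, 0.1, -1, 0, 0, 0, -0.13, 0.016, 0.1, -1, 0, 0, 0, -0.13, 0.016, 0.1, -1]}}

```text
time: 7.35
tool_pos: [480.3, 63.7, 203.8]
tool_rot: [[-0.858, 0.121, 0.5], [0.106, 0.993, -0.058], [-0.503, 0.003, -0.864]]
contact_force: [0.2, -0.9, 0.1]
gripper_width: 0.0
```

```bash
python3 g.py 4 scene wrist
```

```text
7.35 [480.3  63.7 203.8] [[-0.858, 0.121, 0.5], [0.106, 0.993, -0.058], [-0.503, 0.003, -0.864]] [ 0.2 -0.9  0.1] 0.0
7.4 [480.2  63.7 203.6] [[-0.858, 0.121, 0.499], [0.106, 0.993, -0.058], [-0.502, 0.003, -0.865]] [-0.3  0.7 -0.3] 0.005
```

View pics/scene4.png

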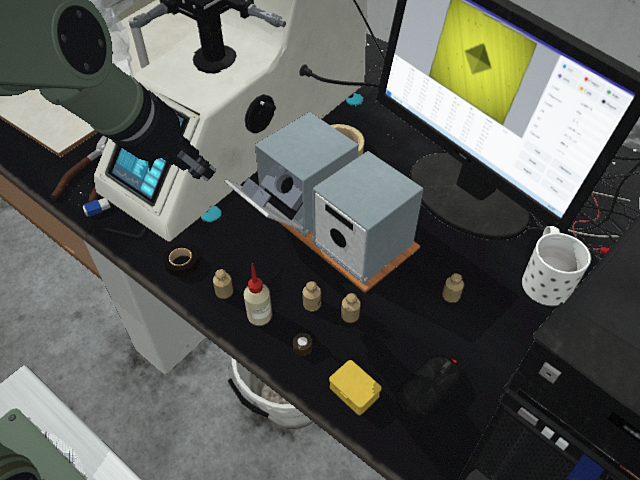

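View pics/wrist4.png

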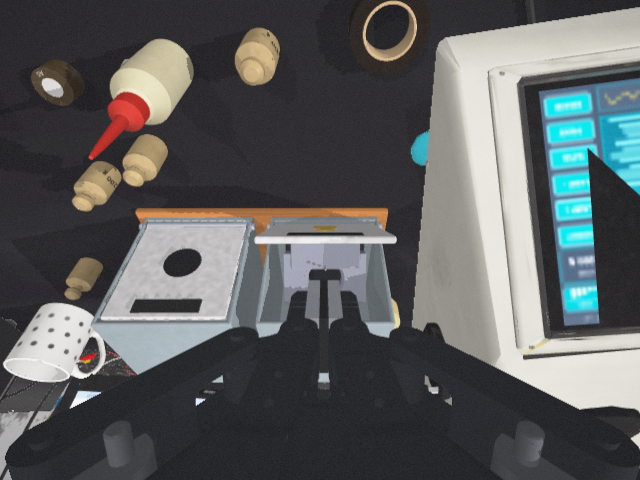

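The door has tipped out: in the scene view its pocket shows at (287,184), and the other door is still shut. Next I'll refine the weight's position from this wrist view.

Run:
```python
import cv2
s=cv2.imread("pics/wrist4.png")
cv2.imwrite("pics/c_w4.png",cv2.resize(s[15:105,200:310],(733,600),interpolation=cv2.INTER_CUBIC))
s=cv2.imread("pics/scene4.png")
cv2.imwrite("pics/c_s4.png",cv2.resize(s[100:240,210:370],(686,600),interpolation=cv2.INTER_CUBIC))
```

```text
(no output)
```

View pics/c_w4.png

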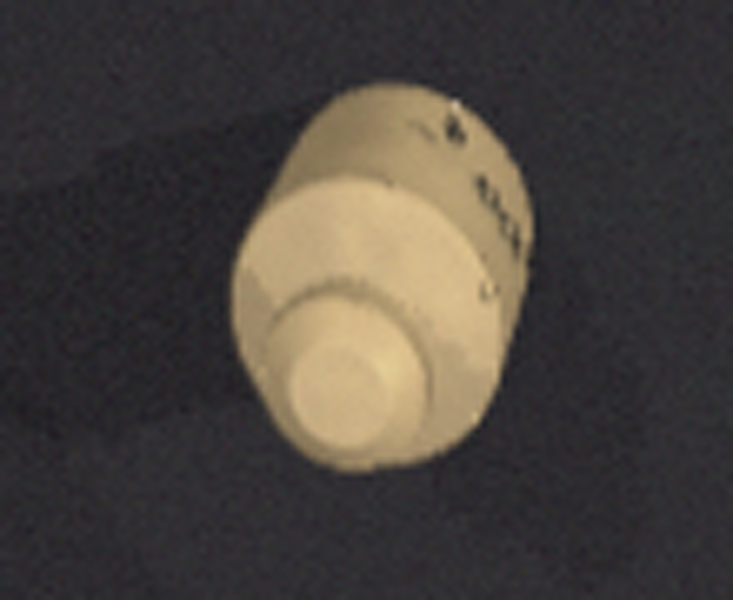

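View pics/c_s4.png

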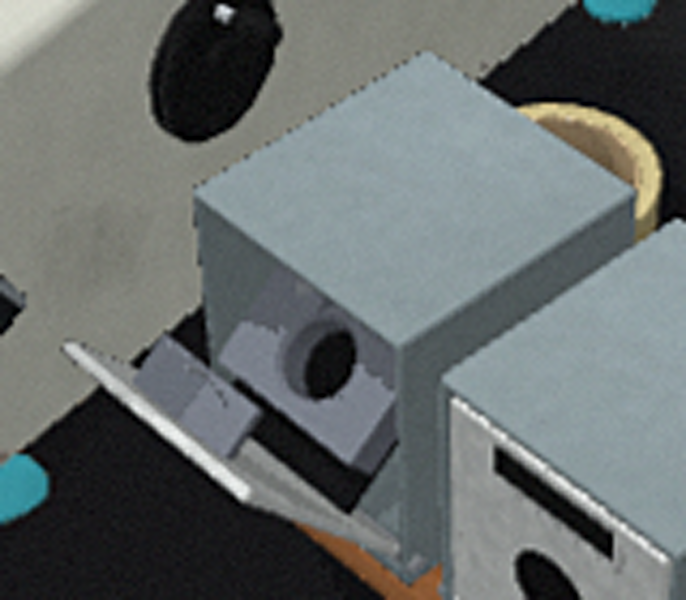

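Run:
```python
from kin import *; from h import *
F["w1"]=pickle.load(open("wrist1.pkl","rb"));F["w4"]=pickle.load(open("wrist4.pkl","rb"))
t=[("top",(283.2,314.1)),("scene",(220.4,271.9)),("w1",(291.5,218)),("w4",(251,74.7))]
print(tri(t)); print([ray(n,u,53).round(1) for n,u in t])
# weight axis base centre: project candidates and body outline in each
for c in ((433,21),(431,22.5),(435,20)):
    print(c,[proj(n,[[*c,53]])[0].round(1) for n in("top","scene","w1","w4")])
# pocket model
a=.68
def door(u,n,y=0,th=6): 
    return cab((0-u*np.sin(a)+n*np.cos(a),y,12+u*np.cos(a)+n*np.sin(a)))
for n_ in (44,47,50): print(n_,"floor",door(30,n_).round(1),"mouth",door(48,n_).round(1),"px scene mouth",proj("scene",door(48,n_)).round(1),"floor",proj("scene",door(30,n_)).round(1), "w4 mouth", proj("w4",door(48,n_)).round(1))
print("door top", proj("scene",[door(117,0,54),door(117,0,-54)]), proj("w4",[door(117,0,54),door(117,0,-54)]))
```

```text
[433.63776814  20.32658452  48.90582487]
[array([437.8,  17.9,  53. ]), array([433.3,  18.7,  53. ]), array([431.5,  22.6,  53. ]), array([431.9,  21. ,  53. ])]
(433, 21) [array([281.8, 316.7]), array([219.2, 271.3]), array([290.4, 219.4]), array([251.5,  76.3])]
(431, 22.5) [array([281.2, 317.7]), array([217.6, 271.6]), array([291.4, 217.6]), array([252.8,  73. ])]
(435, 20) [array([282.3, 315.6]), array([220.6, 270.8]), array([289.8, 221.2]), array([250.8,  79.5])]
44 floor [621.7  47.6  71. ] mouth [610.5  49.   85. ] px scene mouth [[280.4 186.2]] floor [[285.8 188.8]] w4 mouth [[324.3 272.4]]
47 floor [624.   47.3  72.9] mouth [612.8  48.7  86.9] px scene mouth [[281.4 184.7]] floor [[286.8 187.3]] w4 mouth [[324.3 275.4]]
50 floor [626.4  47.   74.8] mouth [615.1  48.4  88.8] px scene mouth [[282.4 183.2]] floor [[287.8 185.9]] w4 mouth [[324.3 278.4]]
door top [[222.14153816 181.16447515]
 [264.92652688 216.78063752]] [[395.89938976 235.7724984 ]
 [253.56394404 236.00801702]]
```

{"name": "step_arm", "arguments": {"series": [0, 0, 0, 0, 0, 0, 1, 0, 0, 0, 0, 0, 0, 1, 0, 0, 0, 0, 0, 0, 1, 0, 0, 0, 0, 0, 0, 1, 0, 0, 0, 0, 0, 0, 1, 0, 0, 0, 0, 0, 0, 1, 0, 0, 0, 0, 0, 0, 1, 0, 0, 0, 0, 0, 0, 1]}}

```text
time: 8.25
tool_pos: [480.7, 64.0, 205.2]
tool_rot: [[-0.857, 0.121, 0.502], [0.106, 0.993, -0.057], [-0.505, 0.004, -0.863]]
contact_force: [0.2, -0.5, 0.2]
gripper_width: 0.997
```

```bash
python3 g.py 5 wrist
python3 - <<'E'
import cv2
s=cv2.imread("pics/wrist5.png")
cv2.imwrite("pics/c_w5.png",cv2.resize(s[200:350,220:420],(800,600),interpolation=cv2.INTER_CUBIC))
E
```

```text
8.25 [480.7  64.  205.2] [[-0.857, 0.121, 0.502], [0.106, 0.993, -0.057], [-0.505, 0.004, -0.863]] [ 0.2 -0.5  0.2] 0.997
```

View pics/wrist5.png

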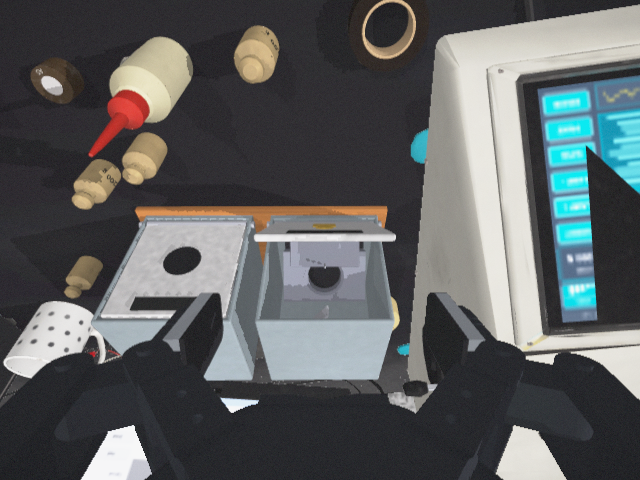

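View pics/c_w5.png

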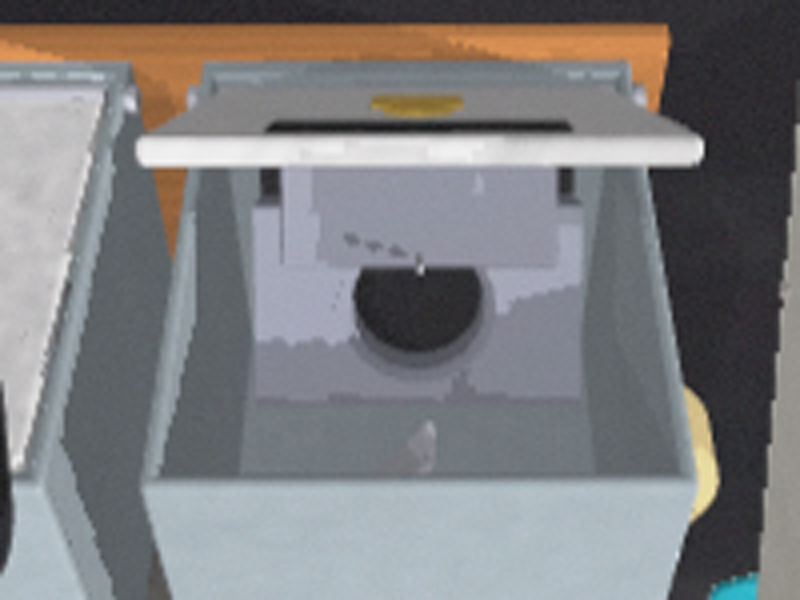

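```bash
cat >> kin.py <<'E'
def door(u,n,y=0,a=.68):
    return cab((0-u*np.sin(a)+n*np.cos(a),y,12+u*np.cos(a)+n*np.sin(a)))
E
python3 - <<'E'
from kin import *; from h import *
F["w5"]=pickle.load(open("wrist5.pkl","rb"))
P_=lambda X:proj("w5",X).round(1).tolist()
print("obs mouth far edge (324.5,294.5), floor far edge (324.5,288), roof edge v=319 u 257..393.5; door top inner edge v~241; outer top ~234, u 254..396")
for n_ in (44,46,48,50): print(n_,P_([door(48,n_+16.5),door(30,n_+16.5),door(48,n_,16.5),door(48,n_,-16.5)]))
print("doortop",P_([door(117,0,54.5),door(117,0,-54.5),door(117,4,54.5),door(117,4,-54.5)]))
print("roof",P_([cab((0,60,136)),cab((0,-60,136))]))
E
```

```text
obs mouth far edge (324.5,294.5), floor far edge (324.5,288), roof edge v=319 u 257..393.5; door top inner edge v~241; outer top ~234, u 254..396
44 [[323.8, 286.7], [323.8, 282.1], [340.7, 270.2], [306.9, 270.3]]
46 [[323.9, 288.7], [323.8, 284.0], [340.7, 272.2], [306.9, 272.3]]
48 [[323.9, 290.7], [323.8, 285.8], [340.7, 274.2], [307.0, 274.3]]
50 [[323.9, 292.7], [323.8, 287.7], [340.7, 276.2], [307.0, 276.3]]
doortop [[395.7, 233.4], [252.5, 233.7], [395.6, 238.6], [252.6, 238.9]]
roof [[394.8, 321.8], [253.5, 322.3]]
```

{"name": "step_arm", "arguments": {"series": [1, 8, 0, -0.01, -0.008, 0, 0.2, 2, 16, 0, -0.02, -0.016, 0, 0.2, 3, 24, 0, -0.03, -0.024, 0, 0.2, 4, 32, 0, -0.04, -0.032, 0, 0.2, 5, 40.7, 0, -0.0517, -0.0426, 0, 0.2, 5, 40.7, 0, -0.0517, -0.0426, -0.04, 0.2, 5, 40.7, 0, -0.0517, -0.0426, -0.085, 0.2, 5, 40.7, 0, -0.0517, -0.0426, -0.085, 0.2, 5, 40.7, 0, -0.0517, -0.0426, -0.085, 0.2]}}

```text
time: 9.2
tool_pos: [429.0, 21.4, 120.5]
tool_rot: [[-0.975, 0.124, -0.185], [0.121, 0.992, 0.027], [0.187, 0.004, -0.982]]
contact_force: [0.5, 0.3, -0.1]
gripper_width: 0.601
```

```bash
python3 g.py 6 wrist
```

```text
9.2 [429.   21.4 120.5] [[-0.975, 0.124, -0.185], [0.121, 0.992, 0.027], [0.187, 0.004, -0.982]] [ 0.5  0.3 -0.1] 0.601
```

View pics/wrist6.png

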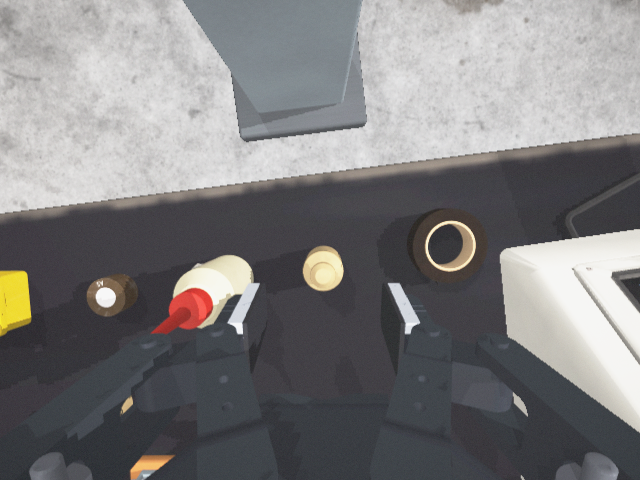

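Run:
```python
from kin import *; from h import *
F["w6"]=pickle.load(open("wrist6.pkl","rb"))
print(ray("w6",(323,273),53), ray("w6",(323,276),53))
for z in (53,26,0): print(proj("w6",[[432.5,21.5,z]]))
import cv2
s=cv2.imread("pics/wrist6.png")
cv2.imwrite("pics/c_w6.png",cv2.resize(s[235:305,280:370],(771,600),interpolation=cv2.INTER_CUBIC))
```

```text
[429.78141942  21.39403411  53.        ] [431.75552138  21.14552949  53.        ]
[[323.67921061 277.04543107]]
[[323.51901711 269.56241474]]
[[323.39418914 263.7314062 ]]
```

View pics/c_w6.png

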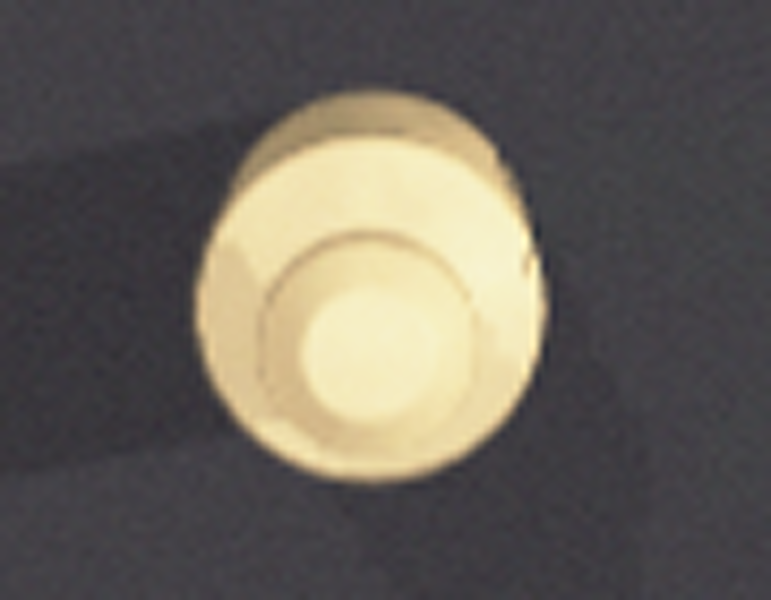

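{"name": "step_arm", "arguments": {"series": [0, 0, 0, -0.0005, 0, -0.03, 0, 0, 0, 0, -0.0005, 0, -0.06, 0, 0, 0, 0, -0.0005, 0, -0.08, 0, 0, 0, 0, -0.0005, 0, -0.1, 0, 0, 0, 0, -0.0005, 0, -0.1, 0, 0, 0, 0, -0.0005, 0, -0.1, 0, 0, 0, 0, -0.0005, 0, -0.1, -1, 0, 0, 0, -0.0005, 0, -0.1, -1, 0, 0, 0, -0.0005, 0, -0.1, -1, 0, 0, 0, -0.0005, 0, -0.1, -1, 0, 0, 0, -0.0005, 0, -0.1, -1, 0, 0, 0, -0.0005, 0, -0.1, -1]}}

```text
time: 10.45
tool_pos: [430.1, 21.4, 22.1]
tool_rot: [[-0.976, 0.124, -0.179], [0.121, 0.992, 0.027], [0.181, 0.005, -0.983]]
contact_force: [1.0, 0.0, 7.1]
gripper_width: 0.302
```

```bash
python3 g.py 7 wrist scene
```

```text
10.45 [430.1  21.4  22.1] [[-0.976, 0.124, -0.179], [0.121, 0.992, 0.027], [0.181, 0.005, -0.983]] [1.  0.  7.1] 0.302
10.5 [430.1  21.4  22.1] [[-0.976, 0.124, -0.179], [0.121, 0.992, 0.027], [0.181, 0.005, -0.983]] [-0.4 -0.1  6.2] 0.307
```

View pics/wrist7.png

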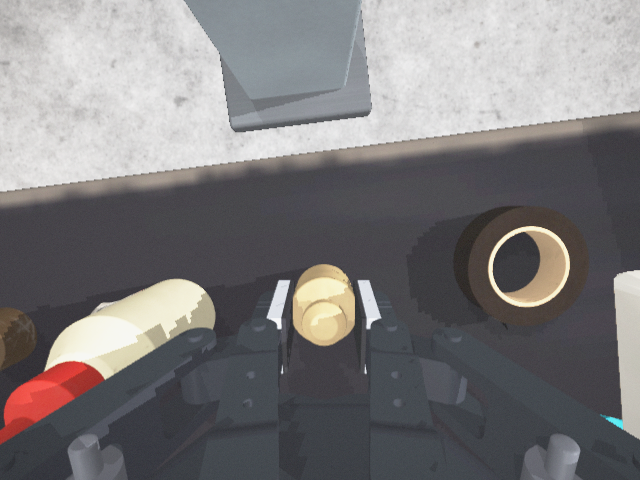

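View pics/scene7.png

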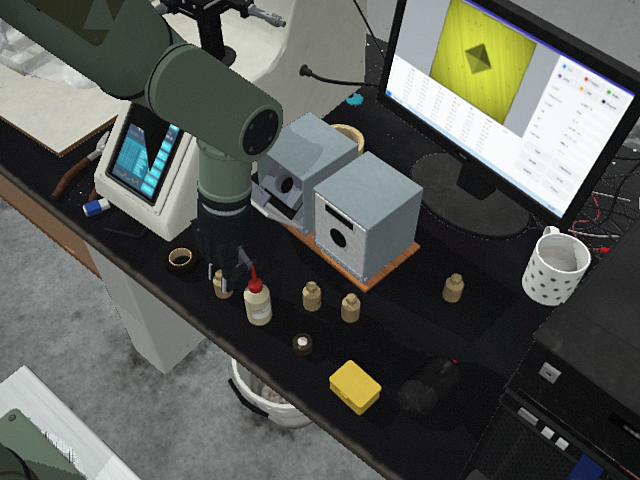

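Grip check: the knob is centred between the pads at (324,320), but the tips are about 28 mm above the foot, which is a shallow grip. I'll re-grip 4 mm lower.

{"name": "step_arm", "arguments": {"series": [0, 0, 0, 0, 0, 0, 0, 0, 0, 0, 0, 0, 0, 0, 0, 0, 0, -0.001, 0, 0, 0, 0, 0, 0, -0.001, 0, -0.004, 0, 0, 0, 0, -0.001, 0, -0.004, 0, 0, 0, 0, -0.001, 0, -0.004, -1, 0, 0, 0, -0.001, 0, -0.004, -1, 0, 0, 0, -0.001, 0, -0.004, -1, 0, 0, 0, -0.001, 0, -0.004, -1, 0, 0, 0, -0.001, 0, -0.004, -1, 0, 0, 0, -0.001, 0, -0.004, -1]}}

```text
time: 11.65
tool_pos: [427.4, 21.4, 16.2]
tool_rot: [[-0.975, 0.124, -0.184], [0.121, 0.992, 0.027], [0.186, 0.004, -0.983]]
contact_force: [-1.2, 1.5, 2.4]
gripper_width: 0.311
```

```bash
python3 g.py 8 wrist
python3 - <<'E'
import cv2
s=cv2.imread("pics/wrist8.png")
cv2.imwrite("pics/c_w8.png",cv2.resize(s[250:360,260:390],(709,600),interpolation=cv2.INTER_CUBIC))
E
```

```text
11.65 [427.4  21.4  16.2] [[-0.975, 0.124, -0.184], [0.121, 0.992, 0.027], [0.186, 0.004, -0.983]] [-1.2  1.5  2.4] 0.311
```

View pics/c_w8.png

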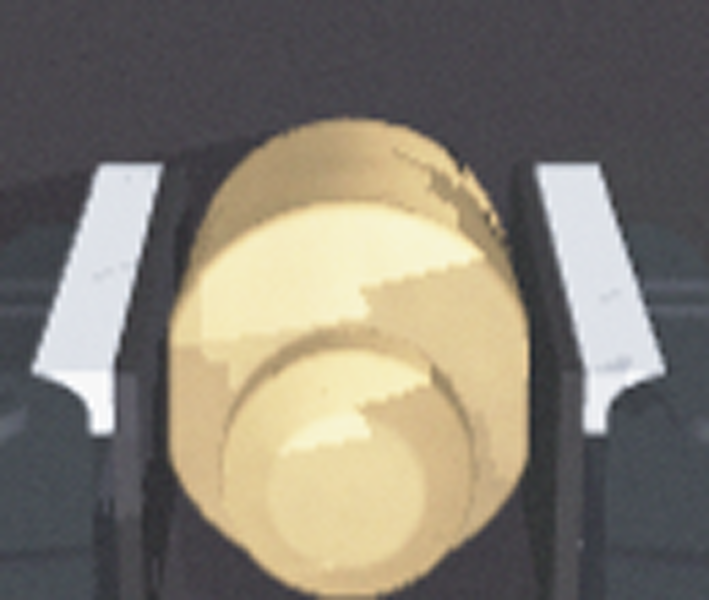

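Run:
```python
from kin import *; from h import *
f=F["w"]=pickle.load(open("wrist8.pkl","rb"))
print(ray("w",(323.7,339.9),53), proj("w",[[431.9,21.2,53]]))
R=tilt(-10.7); 
from rig import r
o=r.get_obs();R=o["tool_rot"];t=o["tool_pos"]
for x in (430.5,431.9):
  foot=R.T@(np.array([x,21.2,0])-t); ax=R.T@[0,0,1]; print("foot in tool",foot.round(2),"axis",ax.round(3))
```

```text
[431.64752767  20.97150345  53.        ] [[324.43512686 340.5113567 ]]
foot in tool [-6.09  0.09 15.35] axis [ 0.186  0.004 -0.983]
foot in tool [-7.45  0.27 15.09] axis [ 0.186  0.004 -0.983]
```

```bash
cat > tgt.py <<'E'
from kin import *
foot=np.array([-7.2,0.1,15.15]); T=28.25
R=tilt(T); a=.68
u=(door(1,0)-door(0,0)); n=(door(0,1)-door(0,0))
def tcp(s,dn=0,dy=0): return door(30,50.8,0.5)+s*u+dn*n+dy*cy-R@foot
if __name__=="__main__":
    q=[7,15,115,-20,25,-60]
    for s in (60,45,20,2,0):
        q,e=ik(tcp(s),R,q);print(s,tcp(s).round(1),q.round(0),e.round(2))
    print("u",u.round(3),"n",n.round(3),R.round(3).tolist())
E
python3 tgt.py
```

```text
60 [576.2  53.6 131.9] [  8.  14. 119. -20.  21. -58.] 0.0
45 [585.5  52.5 120.2] [  8.  16. 119. -21.  19. -57.] 0.0
20 [601.1  50.6 100.8] [  7.  19. 118. -23.  17. -55.] 0.0
2 [612.4  49.2  86.8] [  7.  21. 118. -25.  16. -54.] 0.0
0 [613.6  49.   85.2] [  7.  21. 118. -25.  16. -53.] 0.0
u [-0.624  0.077  0.778] n [ 0.772 -0.095  0.629] [[-0.874, 0.122, 0.47], [0.108, 0.992, -0.058], [-0.473, 0.0, -0.881]]
```

{"name": "step_arm", "arguments": {"series": [0, 0, 0, 0, 0, 0.02, -1, 0, 0, 0, 0, 0, 0.05, -1, 0, 0, 0, 0, 0, 0.09, -1, 0, 0, 0, 0, 0, 0.13, -1, 0, 0, 0, 0, 0, 0.17, -1, -1, -8, 0, 0.02, 0.01, 0.19, -1, -2, -16, 0, 0.05, 0.02, 0.19, -1, -3, -24, 0, 0.08, 0.03, 0.19, -1, -4, -32, 0, 0.11, 0.036, 0.19, -1, -4.8, -38.7, 0, 0.1175, 0.036, 0.1835, -1, -4.8, -38.7, 0, 0.1175, 0.036, 0.17, -1, -4.8, -38.7, 0, 0.1175, 0.036, 0.1545, -1, -4.8, -38.7, 0, 0.1175, 0.036, 0.1545, -1, -4.8, -38.7, 0, 0.1175, 0.036, 0.1545, -1]}}

```text
time: 13.1
tool_pos: [544.8, 57.3, 170.2]
tool_rot: [[-0.874, 0.121, 0.47], [0.108, 0.993, -0.055], [-0.473, 0.003, -0.881]]
contact_force: [-0.7, -0.1, -1.3]
gripper_width: 0.315
```

```bash
python3 g.py 9 wrist scene
```

```text
13.1 [544.8  57.3 170.2] [[-0.874, 0.121, 0.47], [0.108, 0.993, -0.055], [-0.473, 0.003, -0.881]] [-0.7 -0.1 -1.3] 0.315
13.15 [545.4  57.4 171. ] [[-0.874, 0.121, 0.471], [0.108, 0.993, -0.054], [-0.474, 0.004, -0.88]] [-0.1  0.1 -1.7] 0.313
```

View pics/wrist9.png

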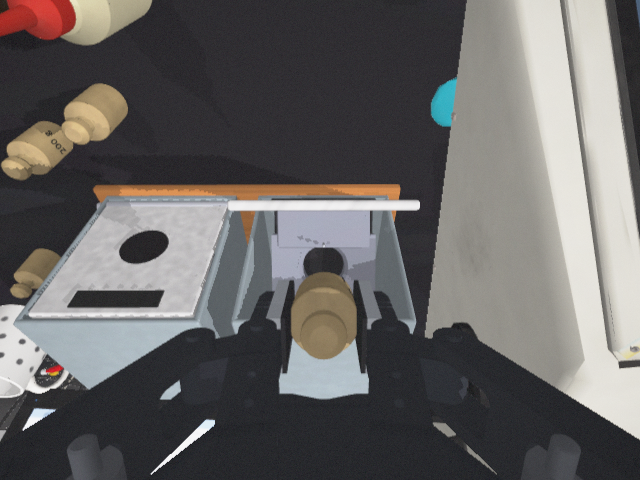

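View pics/scene9.png

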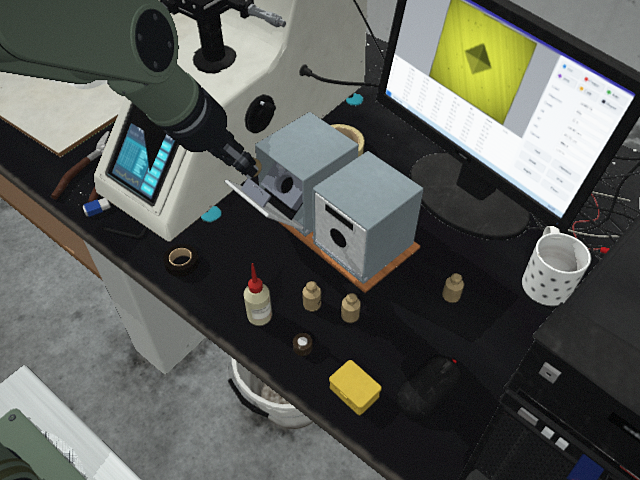

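```bash
cat > ov.py <<'E'
import sys,cv2
from tgt import *; from h import *
tag=sys.argv[1]; n0=float(sys.argv[2]); y0=float(sys.argv[3])
f=F["w"]=pickle.load(open(f"wrist{tag}.pkl","rb"))
W=f["world_from_camera"]@np.linalg.inv(f["hand_eye"])
box=[int(v) for v in sys.argv[4:8]]; k=4
im=f["pixels"][:,:,::-1].copy()
c=cv2.resize(im[box[1]:box[3],box[0]:box[2]],None,fx=k,fy=k,interpolation=cv2.INTER_CUBIC)
th=np.linspace(0,2*np.pi,60)
def draw(X,col):
    p=((proj("w",X)-box[:2])*k+k/2).astype(int); cv2.polylines(c,[p.reshape(-1,1,2)],False,col,1,cv2.LINE_AA)
for uu,col in((48,(0,255,0)),(30,(0,255,255))):
    draw(np.array([door(uu,n0+16.5*np.cos(t),y0+16.5*np.sin(t)) for t in th]),col)
Rw=W[:3,:3];tw=W[:3,3];ax=np.array([np.sin(np.radians(10.7)),0,-np.cos(np.radians(10.7))])
e1=np.cross([0,1,0],ax)
for h,rr,col in((0,14.5,(255,0,255)),(53,5,(255,128,0))):
    draw(np.array([tw+Rw@(foot+h*ax+rr*(np.cos(t)*e1+np.sin(t)*np.array([0,1,0]))) for t in th]),col)
draw(np.array([cab((0,60,136)),cab((0,-60,136))]),(0,0,255))
draw(np.array([door(117,0,54.5),door(117,0,-54.5)]),(0,0,255))
cv2.imwrite(f"pics/ov{tag}.png",c)
E
python3 ov.py 9 50.8 0.5 230 180 420 330
```

```text
(no output)
```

View pics/ov9.png

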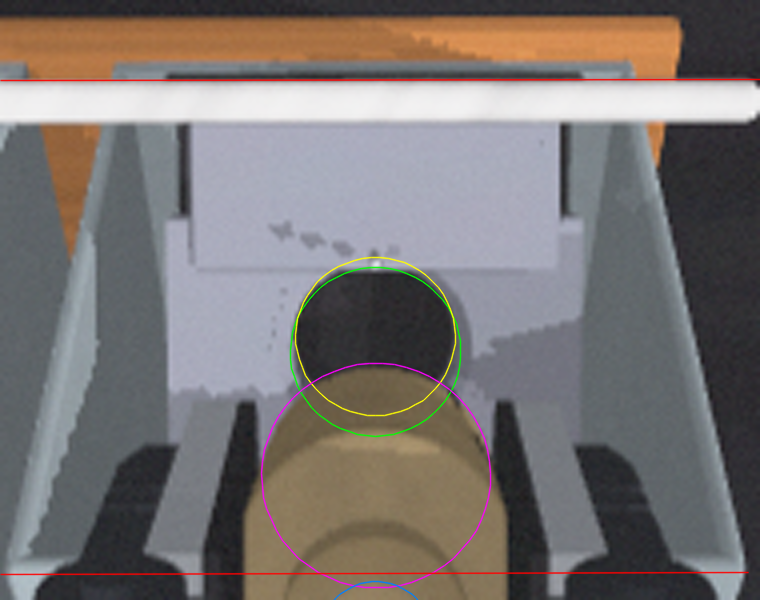

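{"name": "step_arm", "arguments": {"series": [0, 0, 0, 0.013, -0.0016, -0.016, -1, 0, 0, 0, 0.027, -0.0033, -0.033, -1, 0, 0, 0, 0.04, -0.005, -0.05, -1, 0, 0, 0, 0.05, -0.006, -0.062, -1, 0, 0, 0, 0.053, -0.0065, -0.066, -1, 0, 0, 0, 0.053, -0.0065, -0.066, -1, 0, 0, 0, 0.053, -0.0065, -0.066, -1]}}

```text
time: 13.9
tool_pos: [598.1, 50.9, 105.5]
tool_rot: [[-0.873, 0.121, 0.472], [0.109, 0.993, -0.054], [-0.475, 0.004, -0.88]]
contact_force: [0.4, -0.1, -1.5]
gripper_width: 0.316
```

```bash
python3 g.py 10 wrist scene; python3 ov.py 10 50.8 0.5 230 180 420 330;  python3 - <<'E'
import cv2
s=cv2.imread("pics/scene10.png")
cv2.imwrite("pics/c_s10.png",cv2.resize(s[100:240,210:370],(686,600),interpolation=cv2.INTER_CUBIC))
E
```

```text
13.9 [598.1  50.9 105.5] [[-0.873, 0.121, 0.472], [0.109, 0.993, -0.054], [-0.475, 0.004, -0.88]] [ 0.4 -0.1 -1.5] 0.316
13.95 [598.1  51.  105.6] [[-0.873, 0.121, 0.472], [0.108, 0.993, -0.054], [-0.475, 0.004, -0.88]] [ 0.4 -1.2 -1.4] 0.312
```

View pics/ov10.png

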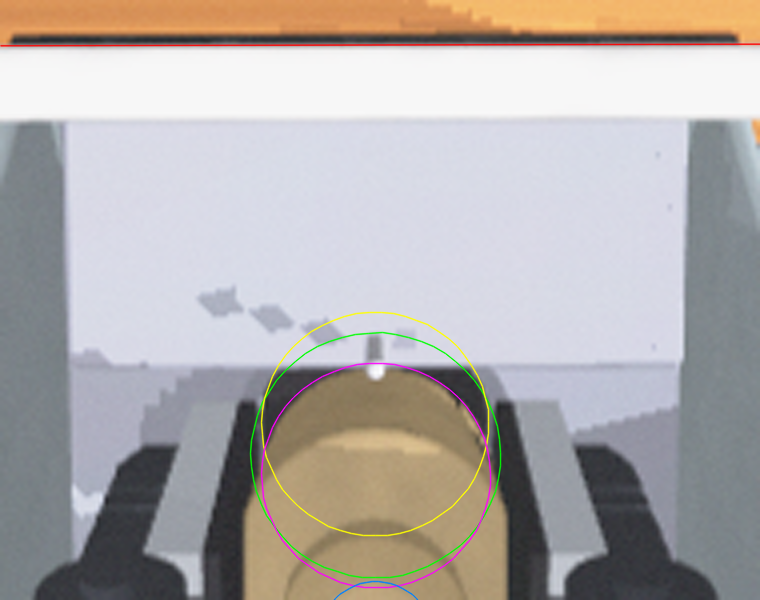

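View pics/c_s10.png

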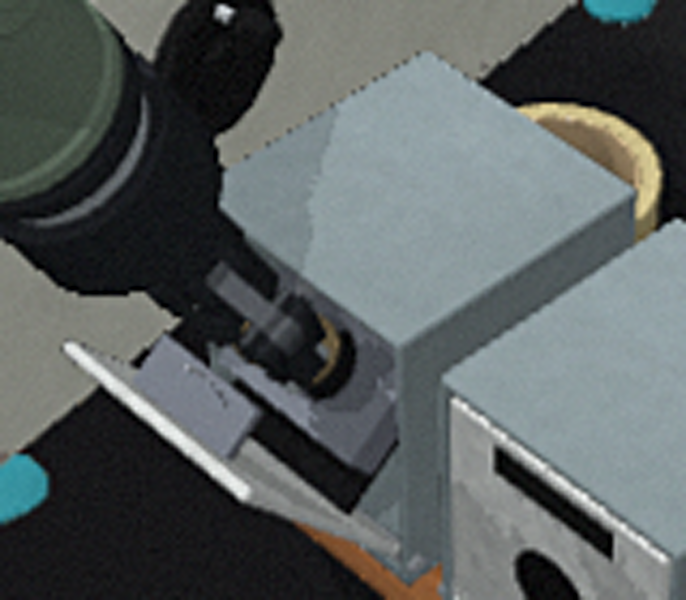

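{"name": "step_arm", "arguments": {"series": [0, 0, 0, 0.003, -0.0004, -0.0039, -1, 0, 0, 0, 0.0062, -0.0008, -0.0078, -1, 0, 0, 0, 0.0078, -0.001, -0.0097, -1, 0, 0, 0, 0.0078, -0.001, -0.0097, -1]}}

```text
time: 14.4
tool_pos: [605.8, 49.8, 94.4]
tool_rot: [[-0.874, 0.121, 0.47], [0.108, 0.993, -0.054], [-0.473, 0.003, -0.881]]
contact_force: [0.9, 0.2, -1.5]
gripper_width: 0.313
```

{"name": "step_arm", "arguments": {"series": [0, 0, 0, 0.0025, -0.0003, -0.003, -1, 0, 0, 0, 0.005, -0.0006, -0.0062, -1, 0, 0, 0, 0.005, -0.0006, -0.0062, -1, 0, 0, 0, 0.005, -0.0006, -0.0062, -1]}}

```text
time: 14.8
tool_pos: [610.8, 49.2, 88.5]
tool_rot: [[-0.874, 0.121, 0.471], [0.108, 0.993, -0.054], [-0.474, 0.003, -0.881]]
contact_force: [0.6, -0.8, -2.6]
gripper_width: 0.313
```

```bash
python3 g.py 11 wrist scene;  python3 - <<'E'
import cv2
s=cv2.imread("pics/scene11.png")
cv2.imwrite("pics/c_s11.png",cv2.resize(s[100:240,210:370],(686,600),interpolation=cv2.INTER_CUBIC))
E
```

```text
14.8 [610.8  49.2  88.5] [[-0.874, 0.121, 0.471], [0.108, 0.993, -0.054], [-0.474, 0.003, -0.881]] [ 0.6 -0.8 -2.6] 0.313
14.85 [610.8  49.3  88.7] [[-0.874, 0.121, 0.471], [0.108, 0.993, -0.054], [-0.474, 0.004, -0.881]] [-0.4 -0.1 -1.5] 0.31
```

View pics/c_s11.png

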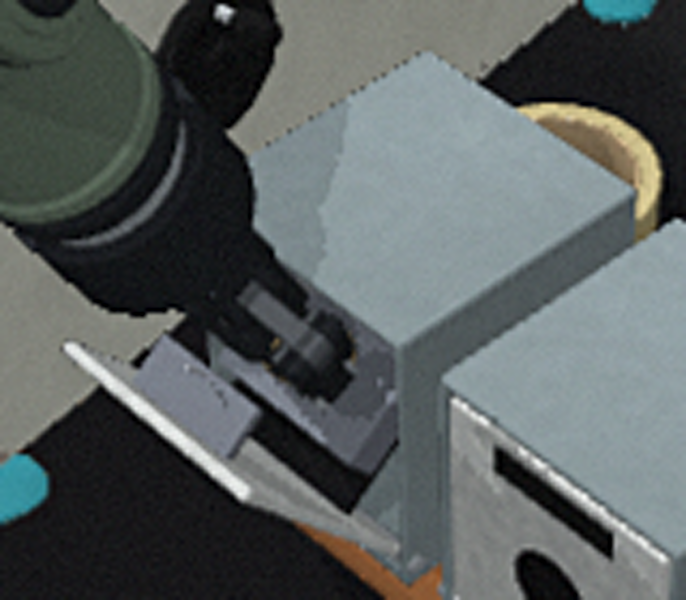

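View pics/wrist11.png

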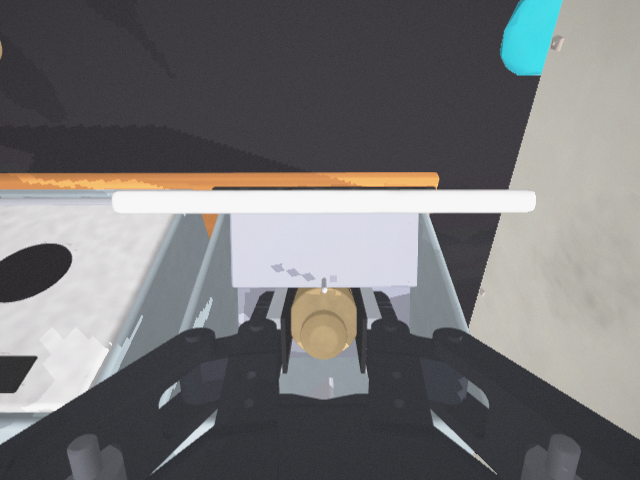

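{"name": "step_arm", "arguments": {"series": [0, 0, 0, 0.0012, -0.0002, -0.0016, -1, 0, 0, 0, 0.0024, -0.0003, -0.003, -1, 0, 0, 0, 0.0024, -0.0003, -0.003, -1, 0, 0, 0, 0.0024, -0.0003, -0.003, -1]}}

```text
time: 15.3
tool_pos: [613.9, 49.0, 86.9]
tool_rot: [[-0.873, 0.121, 0.473], [0.108, 0.993, -0.054], [-0.476, 0.004, -0.879]]
contact_force: [-4.1, -0.3, 6.2]
gripper_width: 0.312
```

{"name": "step_arm", "arguments": {"series": [0, 0, 0, -0.0006, 0, 0.0008, -1, 0, 0, 0, -0.0006, 0, 0.0008, 0, 0, 0, 0, -0.0006, 0, 0.0008, 0, 0, 0, 0, -0.0006, 0, 0.0008, 0, 0, 0, 0, -0.0006, 0, 0.0008, 0, 0, 0, 0, -0.0006, 0, 0.0008, 0]}}

```text
time: 15.9
tool_pos: [612.6, 49.0, 86.4]
tool_rot: [[-0.874, 0.121, 0.471], [0.108, 0.993, -0.054], [-0.474, 0.004, -0.881]]
contact_force: [-0.0, 0.3, -0.0]
gripper_width: 0.501
```

```bash
python3 g.py 12 wrist;python3 - <<'E'
import cv2
s=cv2.imread("pics/wrist12.png")
cv2.imwrite("pics/c_w12.png",cv2.resize(s[240:390,224:424],(800,600),interpolation=cv2.INTER_CUBIC))
E
```

```text
15.9 [612.6  49.   86.4] [[-0.874, 0.121, 0.471], [0.108, 0.993, -0.054], [-0.474, 0.004, -0.881]] [-0.   0.3 -0. ] 0.501
```

View pics/c_w12.png

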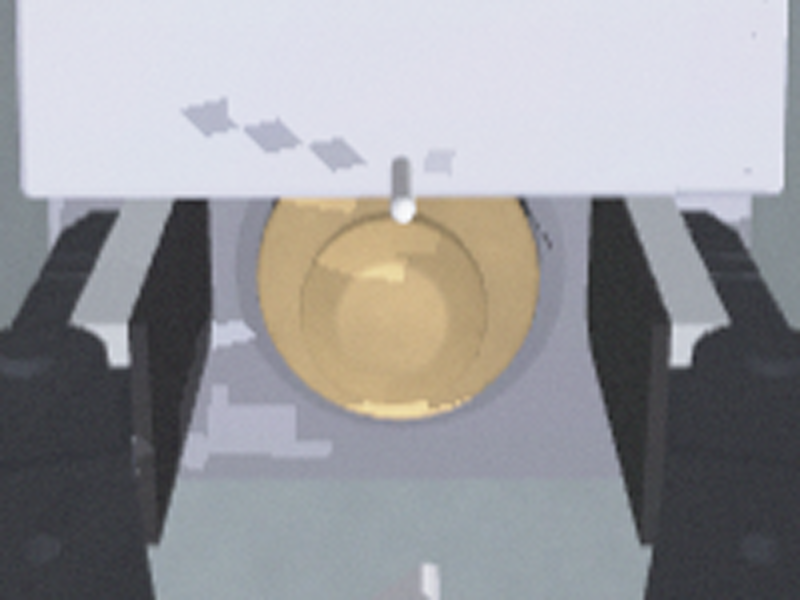

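{"name": "step_arm", "arguments": {"series": [0, 0, 0, -0.005, 0.0006, 0.009, 0, 0, 0, 0, -0.014, 0.0016, 0.026, 0, 0, 0, 0, -0.024, 0.003, 0.044, 0, 0, 0, 0, -0.036, 0.004, 0.066, 0, 0, 0, 0, -0.05, 0.006, 0.09, 0, 0, 0, 0, -0.075, 0.009, 0.1, 0, 0, 0, 0, -0.1, 0.012, 0.11, 0, 0, 0, 0, -0.12, 0.015, 0.115, 0, 0, 0, 0, -0.12, 0.015, 0.115, 0]}}

```text
time: 16.85
tool_pos: [490.4, 64.2, 202.6]
tool_rot: [[-0.873, 0.12, 0.472], [0.108, 0.993, -0.054], [-0.475, 0.004, -0.88]]
contact_force: [0.3, 0.2, -0.2]
gripper_width: 0.503
```

```bash
python3 g.py 13 wrist scene;python3 - <<'E'
import cv2
s=cv2.imread("pics/wrist13.png")
cv2.imwrite("pics/c_w13.png",cv2.resize(s[190:340,224:424],(800,600),interpolation=cv2.INTER_CUBIC))
s=cv2.imread("pics/scene13.png")
cv2.imwrite("pics/c_s13.png",cv2.resize(s[100:240,210:370],(686,600),interpolation=cv2.INTER_CUBIC))
E
```

```text
16.85 [490.4  64.2 202.6] [[-0.873, 0.12, 0.472], [0.108, 0.993, -0.054], [-0.475, 0.004, -0.88]] [ 0.3  0.2 -0.2] 0.503
16.9 [491.9  64.3 202.6] [[-0.873, 0.12, 0.473], [0.108, 0.993, -0.053], [-0.476, 0.004, -0.88]] [0.8 0.3 0.4] 0.499
```

View pics/c_w13.png

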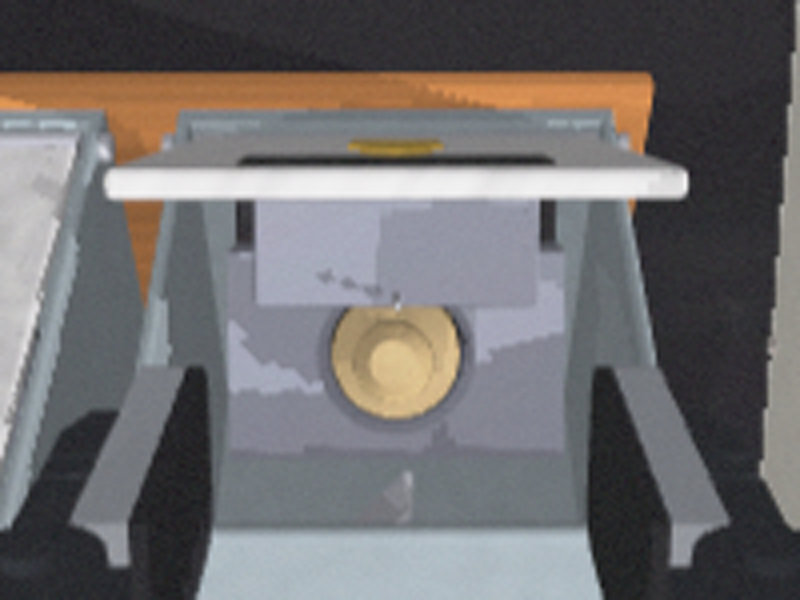

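View pics/c_s13.png

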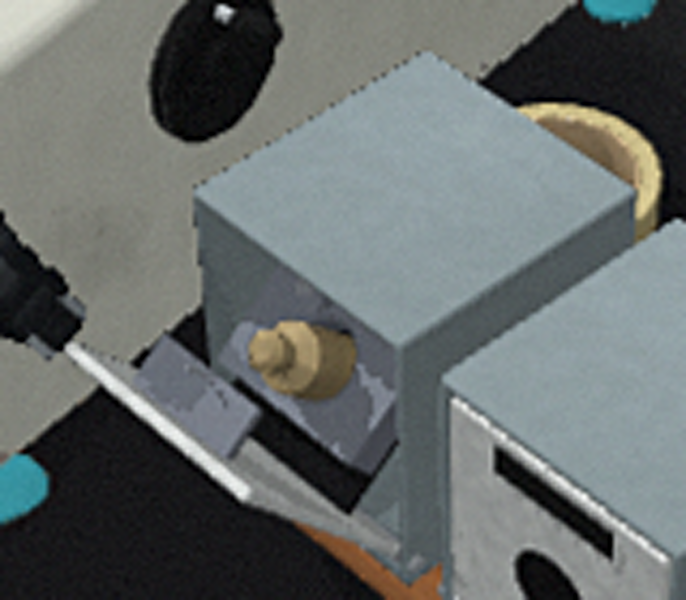

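Run:
```python
from tgt import *; from h import *
F["w"]=pickle.load(open("wrist13.pkl","rb"))
for s in (0,5,10):
    print(s,proj("w",door(30+53+s,50.3,.5)),proj("scene",door(83+s,50.3,.5))+[2.5,0],proj("scene",door(48,50.3))+[2.5,0])
```

```text
0 [[322.96550724 287.39024882]] [[273.87996844 177.63664139]] [[285.00397713 183.09955161]]
5 [[322.9807258  288.80005297]] [[272.26282501 176.85079236]] [[285.00397713 183.09955161]]
10 [[322.9964833  290.25978324]] [[270.63109844 176.05785667]] [[285.00397713 183.09955161]]
```

Run:
```python
from tgt import *; from h import *
F["w"]=pickle.load(open("wrist13.pkl","rb"))
f=lambda p:np.concatenate([proj("w",door(83+p[0],50.3+p[1],.5+p[2]))[0]-[322.5,281.2],proj("scene",door(83+p[0],50.3+p[1],.5+p[2]))[0]+[2.5,.9]-[270.2,182.1]])
q=least_squares(f,[0,0,0]);print(q.x,q.fun)
```

```text
[ 4.78034214 -6.7012694  -0.53108963] [-0.16706543 -0.33741646  0.07653678 -0.72966023]
```

Run:
```python
from tgt import *
for s in (50,20,5,1,-2): 
    p=door(83+s,48,.5); print(s,p.round(1), (p-np.array([492,64.3,202.6])).round(1))
from rig import r;print(r.get_obs()["tool_pos"])
```

```text
50 [560.6  55.7 153.6] [ 68.6  -8.6 -49. ]
20 [579.3  53.4 130.3] [ 87.3 -10.9 -72.3]
5 [588.7  52.2 118.6] [ 96.7 -12.1 -84. ]
1 [591.2  51.9 115.5] [ 99.2 -12.4 -87.1]
-2 [593.1  51.7 113.2] [101.1 -12.6 -89.4]
[492.75772547  64.2340832  202.38426914]
```

{"name": "step_arm", "arguments": {"series": [0, 0, 0, 0.03, -0.004, -0.02, -1, 0, 0, 0, 0.068, -0.0085, -0.048, -1, 0, 0, 0, 0.068, -0.0085, -0.048, -1, 0, 0, 0, 0.078, -0.0097, -0.06, -1, 0, 0, 0, 0.087, -0.0108, -0.071, -1, 0, 0, 0, 0.0915, -0.0113, -0.077, -1, 0, 0, 0, 0.0915, -0.0113, -0.077, -1, 0, 0, 0, 0.0915, -0.0113, -0.077, -1]}}

```text
time: 17.75
tool_pos: [584.0, 52.7, 124.8]
tool_rot: [[-0.874, 0.121, 0.471], [0.108, 0.993, -0.054], [-0.474, 0.004, -0.88]]
contact_force: [0.1, -0.8, 0.5]
gripper_width: -0.003
```

Now about 12 mm above the knob top by the model. I'll step down in small increments.

{"name": "step_arm", "arguments": {"series": [0, 0, 0, 0.0012, -0.0001, -0.0015, -1, 0, 0, 0, 0.0025, -0.0003, -0.0031, -1, 0, 0, 0, 0.0037, -0.0005, -0.0047, -1, 0, 0, 0, 0.0037, -0.0005, -0.0047, -1, 0, 0, 0, 0.0037, -0.0005, -0.0047, -1]}}

```text
time: 18.25
tool_pos: [587.8, 52.2, 119.9]
tool_rot: [[-0.874, 0.121, 0.471], [0.108, 0.993, -0.054], [-0.474, 0.004, -0.88]]
contact_force: [0.1, -0.4, -0.4]
gripper_width: 0.0
```

{"name": "step_arm", "arguments": {"series": [0, 0, 0, 0.0012, -0.0001, -0.0016, -1, 0, 0, 0, 0.0019, -0.0002, -0.0023, -1, 0, 0, 0, 0.0019, -0.0002, -0.0023, -1]}}

```text
time: 18.55
tool_pos: [589.7, 51.9, 117.4]
tool_rot: [[-0.874, 0.121, 0.471], [0.108, 0.993, -0.054], [-0.474, 0.003, -0.881]]
contact_force: [-0.4, -0.1, -0.1]
gripper_width: 0.0
```

{"name": "step_arm", "arguments": {"series": [0, 0, 0, 0.0012, -0.0001, -0.0016, -1, 0, 0, 0, 0.0019, -0.0002, -0.0023, -1, 0, 0, 0, 0.0019, -0.0002, -0.0023, -1]}}

```text
time: 18.85
tool_pos: [591.8, 51.8, 115.5]
tool_rot: [[-0.874, 0.121, 0.471], [0.108, 0.993, -0.054], [-0.475, 0.004, -0.88]]
contact_force: [-1.8, -0.1, 3.1]
gripper_width: 0.001
```

{"name": "step_arm", "arguments": {"series": [0, 0, 0, 0.0006, 0, -0.0008, -1, 0, 0, 0, 0.0009, -0.0001, -0.0012, -1, 0, 0, 0, 0.0009, -0.0001, -0.0012, -1]}}

```text
time: 19.15
tool_pos: [593.1, 51.9, 115.3]
tool_rot: [[-0.873, 0.121, 0.473], [0.108, 0.993, -0.054], [-0.476, 0.004, -0.879]]
contact_force: [-4.6, 0.5, 8.7]
gripper_width: 0.0
```

The knob top met the finger within about 1 mm of its fully-home height, and the resistance was stiff, so the weight is home. I'll retreat and set up in front of the open door.

{"name": "step_arm", "arguments": {"series": [0, 0, 0, -0.005, 0.0006, 0.009, -1, 0, 0, 0, -0.02, 0.002, 0.037, -1, 0, 0, 0, -0.036, 0.004, 0.067, -1, 0, 0, 0, -0.05, 0.006, 0.09, -1, 0, 0, 0, -0.09, 0.01, 0.09, -1, 0, 0, 0, -0.1155, 0.0135, 0.085, -1, 0, 0, 0, -0.1155, 0.0135, 0.085, -1]}}

```text
time: 19.85
tool_pos: [472.9, 65.0, 198.1]
tool_rot: [[-0.875, 0.12, 0.468], [0.107, 0.993, -0.055], [-0.471, 0.002, -0.882]]
contact_force: [-0.2, 0.0, 0.6]
gripper_width: 0.002
```

```bash
python3 g.py 14 wrist scene;python3 - <<'E'
import cv2
s=cv2.imread("pics/scene14.png")
cv2.imwrite("pics/c_s14.png",cv2.resize(s[100:240,210:370],(686,600),interpolation=cv2.INTER_CUBIC))
E
```

```text
19.85 [472.9  65.  198.1] [[-0.875, 0.12, 0.468], [0.107, 0.993, -0.055], [-0.471, 0.002, -0.882]] [-0.2  0.   0.6] 0.002
19.9 [475.3  65.3 199.1] [[-0.874, 0.12, 0.471], [0.107, 0.993, -0.054], [-0.474, 0.004, -0.881]] [ 0.8 -0.   0.1] 0.002
```

View pics/c_s14.png

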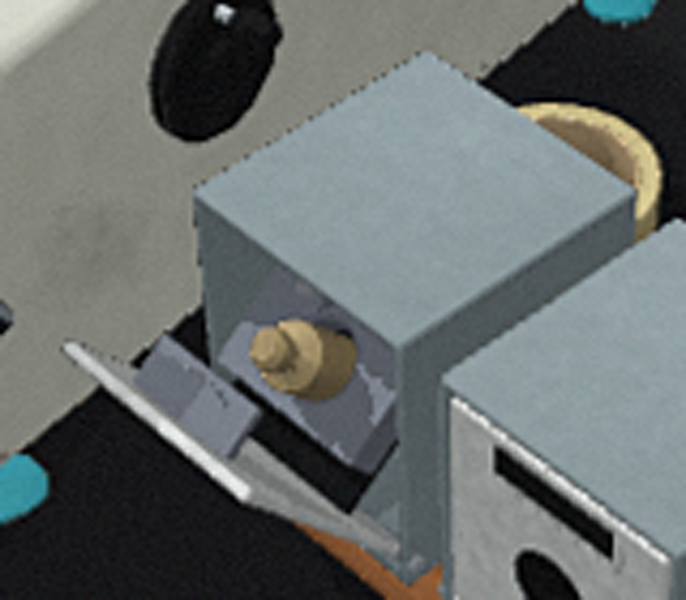

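{"name": "step_arm", "arguments": {"series": [0, 0, 0, 0, 0, -0.04, -1, 0, 0, 0, 0, 0, -0.08, -1, 0, 0, 0, 0, 0, -0.111, -1, 0, 0, 0, 0, 0, -0.111, -1, 0, 0, 0, 0.02, -0.0025, -0.111, -1, 0, 0, 0, 0.038, -0.0047, -0.111, -1, 0, 0, 0, 0.038, -0.0047, -0.111, -1]}}

```text
time: 20.65
tool_pos: [518.8, 60.6, 88.6]
tool_rot: [[-0.872, 0.122, 0.474], [0.11, 0.992, -0.054], [-0.477, 0.005, -0.879]]
contact_force: [0.2, -0.1, -0.4]
gripper_width: 0.004
```

```bash
python3 g.py 15 wrist scene;python3 - <<'E'
import cv2
s=cv2.imread("pics/scene15.png")
cv2.imwrite("pics/c_s15.png",cv2.resize(s[100:240,210:370],(686,600),interpolation=cv2.INTER_CUBIC))
E
```

```text
20.65 [518.8  60.6  88.6] [[-0.872, 0.122, 0.474], [0.11, 0.992, -0.054], [-0.477, 0.005, -0.879]] [ 0.2 -0.1 -0.4] 0.004
20.7 [516.9  60.3  88.1] [[-0.873, 0.122, 0.472], [0.11, 0.992, -0.055], [-0.475, 0.004, -0.88]] [0.4 0.1 0. ] 0.001
```

View pics/c_s15.png

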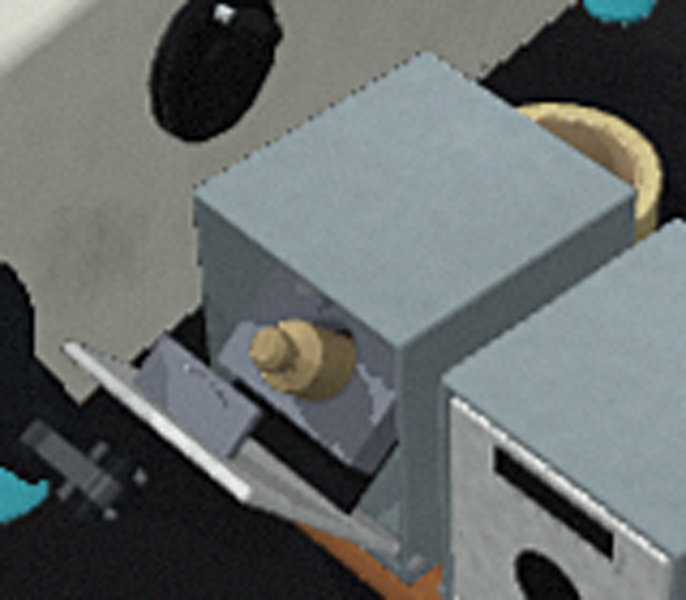

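View pics/wrist15.png

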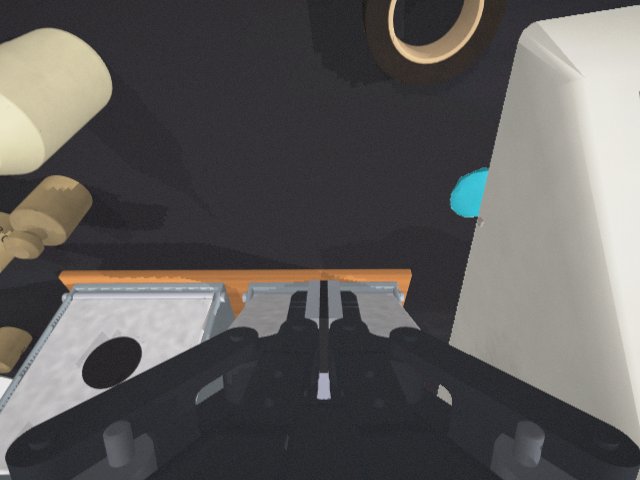

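{"name": "step_arm", "arguments": {"series": [0, 0, 0, 0.0025, -0.0003, 0.0005, -1, 0, 0, 0, 0.005, -0.0006, 0.001, -1, 0, 0, 0, 0.0075, -0.0009, 0.0015, -1, 0, 0, 0, 0.01, -0.0012, 0.002, -1, 0, 0, 0, 0.0125, -0.0015, 0.0025, -1, 0, 0, 0, 0.015, -0.0018, 0.003, -1, 0, 0, 0, 0.0175, -0.0021, 0.0035, -1, 0, 0, 0, 0.02, -0.0025, 0.004, -1, 0, 0, 0, 0.0225, -0.0028, 0.0045, -1, 0, 0, 0, 0.025, -0.0031, 0.005, -1, 0, 0, 0, 0.0275, -0.0034, 0.0055, -1, 0, 0, 0, 0.03, -0.0037, 0.006, -1]}}

```text
time: 21.95
tool_pos: [545.0, 56.7, 93.9]
tool_rot: [[-0.874, 0.121, 0.471], [0.108, 0.993, -0.055], [-0.474, 0.003, -0.881]]
contact_force: [-4.5, 0.6, 1.2]
gripper_width: -0.001
```

Contact of about 4.5 N, so I'll carry on slowly.

{"name": "step_arm", "arguments": {"series": [0, 0, 0, 0.0025, -0.0003, 0.0005, -1, 0, 0, 0, 0.005, -0.0006, 0.001, -1, 0, 0, 0, 0.0075, -0.0009, 0.0015, -1, 0, 0, 0, 0.01, -0.0012, 0.002, -1, 0, 0, 0, 0.0125, -0.0015, 0.0025, -1, 0, 0, 0, 0.015, -0.0018, 0.003, -1, 0, 0, 0, 0.0175, -0.0021, 0.0035, -1, 0, 0, 0, 0.02, -0.0025, 0.004, -1, 0, 0, 0, 0.0225, -0.0028, 0.0045, -1, 0, 0, 0, 0.025, -0.0031, 0.005, -1, 0, 0, 0, 0.0275, -0.0034, 0.0055, -1, 0, 0, 0, 0.03, -0.0037, 0.006, -1, 0, 0, 0, 0.0325, -0.004, 0.0065, -1, 0, 0, 0, 0.035, -0.0043, 0.007, -1, 0, 0, 0, 0.0375, -0.0046, 0.0075, -1]}}

```text
time: 23.45
tool_pos: [582.8, 52.2, 101.7]
tool_rot: [[-0.874, 0.121, 0.471], [0.108, 0.993, -0.054], [-0.474, 0.004, -0.88]]
contact_force: [-4.3, -0.2, 2.0]
gripper_width: 0.002
```

```bash
python3 g.py 16 wrist scene;python3 - <<'E'
import cv2
s=cv2.imread("pics/scene16.png")
cv2.imwrite("pics/c_s16.png",cv2.resize(s[100:240,210:370],(686,600),interpolation=cv2.INTER_CUBIC))
E
```

```text
23.45 [582.8  52.2 101.7] [[-0.874, 0.121, 0.471], [0.108, 0.993, -0.054], [-0.474, 0.004, -0.88]] [-4.3 -0.2  2. ] 0.002
23.5 [583.3  52.1 101.9] [[-0.873, 0.121, 0.472], [0.108, 0.993, -0.054], [-0.475, 0.004, -0.88]] [-3.5 -0.6  1.2] 0.001
```

View pics/c_s16.png

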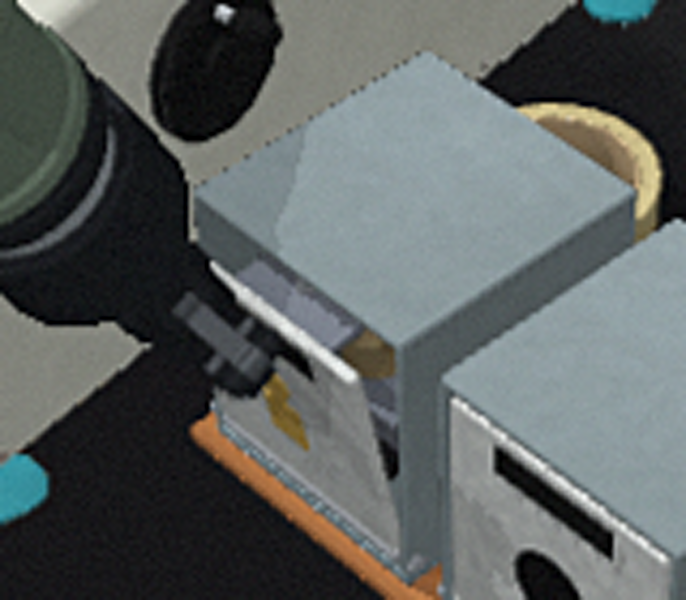

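{"name": "step_arm", "arguments": {"series": [0, 0, 0, 0.002, -0.0002, 0.0003, -1, 0, 0, 0, 0.004, -0.0005, 0.0006, -1, 0, 0, 0, 0.006, -0.0007, 0.0009, -1, 0, 0, 0, 0.008, -0.001, 0.0012, -1, 0, 0, 0, 0.01, -0.0012, 0.0015, -1, 0, 0, 0, 0.012, -0.0015, 0.0018, -1, 0, 0, 0, 0.014, -0.0017, 0.0021, -1, 0, 0, 0, 0.016, -0.002, 0.0024, -1, 0, 0, 0, 0.018, -0.0022, 0.0024, -1, 0, 0, 0, 0.02, -0.0025, 0.0024, -1, 0, 0, 0, 0.0215, -0.0027, 0.0024, -1, 0, 0, 0, 0.0215, -0.0027, 0.0024, -1, 0, 0, 0, 0.0215, -0.0027, 0.0024, -1]}}

```text
time: 24.85
tool_pos: [603.8, 49.5, 103.5]
tool_rot: [[-0.874, 0.121, 0.47], [0.108, 0.993, -0.054], [-0.473, 0.003, -0.881]]
contact_force: [-3.2, 1.4, -2.7]
gripper_width: 0.003
```

{"name": "step_arm", "arguments": {"series": [0, 0, 0, 0.001, -0.0001, 0, -1, 0, 0, 0, 0.002, -0.0002, 0, -1, 0, 0, 0, 0.003, -0.0004, 0, -1, 0, 0, 0, 0.004, -0.0005, 0, -1, 0, 0, 0, 0.004, -0.0005, 0, -1, 0, 0, 0, 0.004, -0.0005, 0, -1]}}

```text
time: 25.45
tool_pos: [606.9, 48.9, 103.5]
tool_rot: [[-0.875, 0.122, 0.469], [0.109, 0.993, -0.055], [-0.472, 0.003, -0.881]]
contact_force: [-7.1, 3.6, -0.1]
gripper_width: 0.001
```

{"name": "step_arm", "arguments": {"series": [0, 0, 0, 0.001, -0.0001, 0, -1, 0, 0, 0, 0.002, -0.0002, 0, -1, 0, 0, 0, 0.003, -0.0004, 0, -1, 0, 0, 0, 0.003, -0.0004, 0, -1, 0, 0, 0, 0.003, -0.0004, 0, -1]}}

```text
time: 25.95
tool_pos: [607.5, 48.8, 103.3]
tool_rot: [[-0.876, 0.122, 0.466], [0.109, 0.993, -0.055], [-0.469, 0.002, -0.883]]
contact_force: [-18.9, 7.1, 9.2]
gripper_width: -0.004
```

At the stop: 19 N at x=607.5, as on the first press. Letting go now.

{"name": "step_arm", "arguments": {"series": [0, 0, 0, -0.004, 0.0005, 0, -1, 0, 0, 0, -0.01, 0.0012, 0, -1, 0, 0, 0, -0.02, 0.0025, 0, -1, 0, 0, 0, -0.05, 0.006, 0, -1, 0, 0, 0, -0.09, 0.011, 0.02, -1, 0, 0, 0, -0.12, 0.015, 0.06, -1, 0, 0, 0, -0.12, 0.015, 0.1, -1, 0, 0, 0, -0.12, 0.015, 0.1, -1, 0, 0, 0, -0.12, 0.015, 0.1, -1, 0, 0, 0, -0.12, 0.015, 0.1, -1, 0, 0, 0, -0.12, 0.015, 0.1, -1, 0, 0, 0, -0.12, 0.015, 0.1, -1]}}

```text
time: 27.15
tool_pos: [490.7, 63.4, 202.6]
tool_rot: [[-0.875, 0.121, 0.469], [0.108, 0.993, -0.055], [-0.472, 0.003, -0.882]]
contact_force: [0.2, -0.3, -0.5]
gripper_width: -0.001
```

```bash
python3 g.py 17 wrist scene;python3 - <<'E'
import cv2
s=cv2.imread("pics/scene17.png")
cv2.imwrite("pics/c_s17.png",cv2.resize(s[100:240,210:370],(686,600),interpolation=cv2.INTER_CUBIC))
E
```

```text
27.15 [490.7  63.4 202.6] [[-0.875, 0.121, 0.469], [0.108, 0.993, -0.055], [-0.472, 0.003, -0.882]] [ 0.2 -0.3 -0.5] -0.001
27.2 [490.8  63.4 202.7] [[-0.875, 0.121, 0.469], [0.108, 0.993, -0.055], [-0.472, 0.003, -0.881]] [-0.1  0.  -0.3] -0.006
```

View pics/c_s17.png

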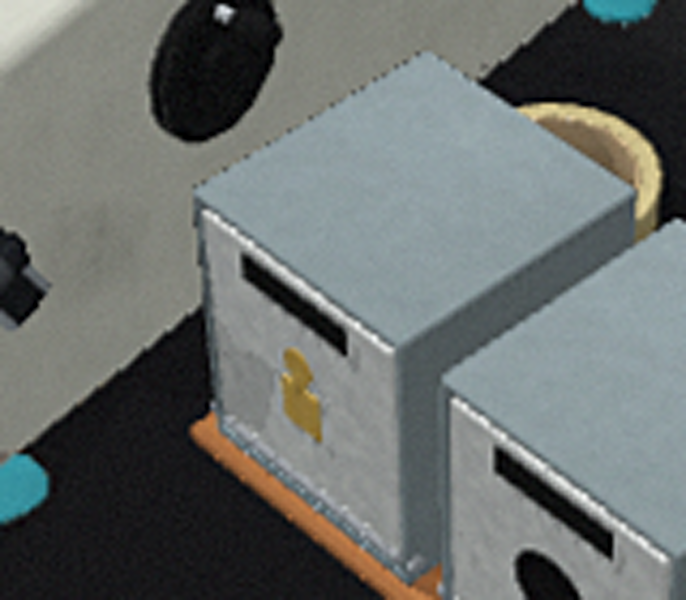

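View pics/scene17.png

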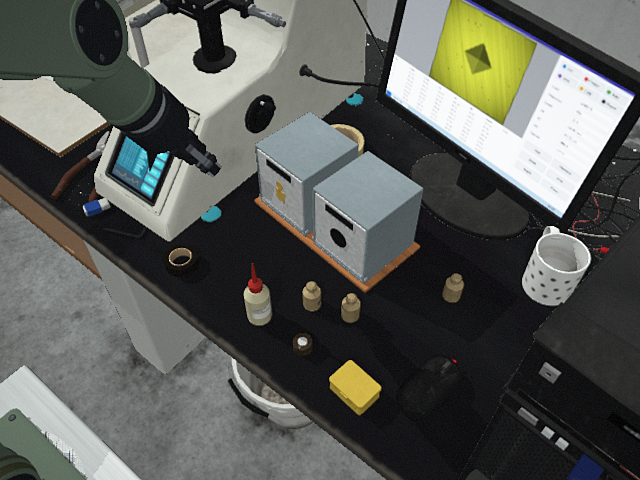

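Both doors look flush shut and the bystanders haven't moved. One last check by picture difference against the start, then I'll hand in.

Run:
```python
import cv2,numpy as np
from g import g
g("scene","18")
a=cv2.imread("pics/scene0.png").astype(int);b=cv2.imread("pics/scene18.png").astype(int)
d=np.abs(a-b).max(2)
print("doors",(d[110:290,250:425]>40).sum(),"bench row",(d[240:420,240:390]>40).sum(),"tape",(d[240:280,160:200]>40).sum())
from rig import r
print(r.hand_in())
```

```text
27.25 [490.8  63.5 203. ] [[-0.875, 0.121, 0.47], [0.108, 0.993, -0.055], [-0.473, 0.003, -0.881]] [-0.3 -0.1  0.1] -0.001
doors 0 bench row 42 tape 0
the job is handed in; nothing more can be done
None
```

The weight is in its pocket behind the brass-picture door, which is pressed to its stop and latched shut, and the job is handed in at about 27 s. No verdict was reported.

**What I did:** I pressed the left door to its stop (17 N) and it tipped out. I gripped the leftmost weight and, as that grip was shallow, took it again 4 mm lower. I set it in the pocket until it met the floor, let go and withdrew. Then I pushed the door back at about 25 mm/s to the stop (19 N) and backed off.

**Last checks:**
- **Doors:** around both cabinets, the final scene picture shows no difference from the first, so both doors are back at their shut place.
- **Bystanders:** nothing changed around the tape. 42 pixels changed in the area of the bottle, puck, box and two spare weights. I did not look into them; part of the taken weight's old place falls in that area.
- **Robot:** the measured force on the tool is about zero, and it stands clear of everything.

**One disagreement:** after release, the picture estimate put the weight about 5 mm high and leaning towards the door. A gentle push with the shut fingers met the knob within about 1 mm of the fully home height, and it was stiff. I took that as the better measurement. I could not look at the weight again once the door was shut.

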